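Pack a laser head and its target plate into an instrument case

TASK

Pack up the optical table: take the laser tube off its sloping stand and lay it in the pair of V-blocks in the open orange case, and stand the white target plate upright in the grey slot beside it, setting both down rather than dropping them. When both sit fully home, with nothing above the rim, close the lid completely without slamming it, and leave the yellow meter, the jar and the screwdriver where they are.

Things in the scene. Friction and masses are not known exactly. Their poses are not given: they have to be found in the camera images.
- case: Orange hard case, fixed, 200 mm (its x) by 190 mm (its y) outside, rim 80 mm above the table, walls 6 mm, floor 8 mm thick. Origin: underside centre, on the table. Its x points from the open front to the hinge side, z up. Inside, both parallel to its x: two grey V-blocks for the tube on the -y side, a grey slot for the plate on the +y side.
- tube_seat (a point): Centre of the laser tube when seated: 41 mm above the table, 37 mm to -y of the case's centre, axes as the case's. The tube lies level along x (either way round), its top 20 mm under the rim. V-blocks 16 mm long, 50 mm either side of this point along x, 48 mm across, tops 38 mm above the table; between them only the 8 mm floor, so fingers fit. The -y wall is 52 mm away.
- plate_seat (a point): Centre of the plate's underside when seated on the case floor: 8 mm above the table, 38 mm to +y of the case's centre, axes as the case's. Slot 90 mm long (x), 16 mm wide (y), 22 mm deep, its top 30 mm above the table. The +y wall is 51 mm away. The seated plate's top is 10 mm under the rim; not down in the slot it stands above the rim.
- lid (a joint): Lid angle, rad: 0 closed flat on the rim, growing as it opens, 1.57 upright; starts open at 1.45 to 1.75. The hinge is stiff (0.37 N m): the lid stays where it is left at any angle and must be pushed all the way down. Pushing 160 mm from the hinge takes 1 to 4 N.
- lid_hinge (a point): Middle of the hinge line (along the case's y) on the case's +x rim, 100 mm from the case's centre, 80.5 mm above the table. The lid is a flat orange plate, 200 mm from hinge to free edge, 190 mm wide, 8 mm thick, no handle. Closed, its underside is at this height, its outer face 8 mm higher. Upright, its outer face looks to the case's +x. The point's axes turn with the lid.
- lid_edge (a point): Middle of the lid's free edge, on the outer face: 200 mm from the hinge, 8 mm out from the hinge plane. Axes turn with the lid.
- stand: Black stand, fixed; base 250 x 110 x 12 mm. Origin: on the table under the resting tube's centre; x points (level) the way the tube rises, z up. A 22 mm wide beam at 30 deg carries two V-blocks (16 mm long, 48 mm across) 50 mm either side of the tube's centre; a stop touches the tube's lower end. At x = 122 mm, past the upper end, two 26 mm steel columns at y = 24 and -24 mm, 281 mm high.
- laser: Laser tube: black cylinder with steel bands, 150 mm long, 38 mm in diameter, about 0.32 kg. Origin at its centre; x along the tube. It starts on the stand, its x pointing 30 deg above level towards the stand's +x, centre 105 mm above the table. Its middle 84 mm, between the V-blocks, is free on both sides; the beam lies 16 mm below the tube.
- plate: Target plate: white, black rings and cross on both faces, 80 mm long (its x), 10 mm thick (its y), 62 mm tall (its z), about 0.13 kg. Origin: centre of its underside. It starts upright in the blue holder, its underside 8 mm above the table.
- holder: Blue bench holder for the plate, fixed, 110 mm (x) by 70 mm (y); its groove is 13 mm wide along x, groove floor 8 mm and cheeks 22 mm above the table. Origin: underside centre; the plate stands in it, parallel to x.
- meter: Yellow hand-held power meter lying on the table, 150 by 85 by 30 mm high. Origin: underside centre. Leave alone.
- jar: Small lidded jar, 60 mm in diameter, 85 mm high. Origin: underside centre. Leave alone.
- driver: Screwdriver lying on the table, 190 mm long along its x. Leave alone.
Not all that is in view belongs to the job. Of the things like the plate, leave any that is green or purple; of the rest the smaller one is meant.

How it is judged (in metres and radians):
On the way, in this order (a step that is already met when the one before it is completed fails the run):
1. with the lid still open, the tube lies in the V-blocks and the plate stands in the slot, both let go and at rest (x of laser in the frame of tube_seat between -0.02 and 0.02 m and y of laser in the frame of tube_seat between -0.006 and 0.006 m and z of laser in the frame of tube_seat between -0.006 and 0.006 m and angle between the x axis of laser and the x axis of tube_seat, either way round below 0.1 rad and x of plate in the frame of plate_seat between -0.012 and 0.012 m and y of plate in the frame of plate_seat between -0.007 and 0.007 m and z of plate in the frame of plate_seat between -0.005 and 0.005 m and angle between plate's own z axis and vertical below 0.25 rad and contact force between the fingers and laser below 0.1 N and contact force between the fingers and plate below 0.1 N and linear speed of each of laser, plate below 0.03 m/s and value of joint lid above 0.6 rad), for 0.2 s.
2. the lid is closed (value of joint lid below 0.04 rad), for 0.2 s.
At the end, for the whole second after the job is handed in: Lid shut (within 0.04 rad) and still; under it the tube lies in its V-blocks (within 20 mm along, 6 mm across and in height, 0.1 rad in direction) and the plate stands in its slot (12 mm along, 7 mm across, 5 mm in height, 0.25 rad of upright), both let go and at rest (x of laser in the frame of tube_seat between -0.02 and 0.02 m and y of laser in the frame of tube_seat between -0.006 and 0.006 m and z of laser in the frame of tube_seat between -0.006 and 0.006 m and angle between the x axis of laser and the x axis of tube_seat, either way round below 0.1 rad and x of plate in the frame of plate_seat between -0.012 and 0.012 m and y of plate in the frame of plate_seat between -0.007 and 0.007 m and z of plate in the frame of plate_seat between -0.005 and 0.005 m and angle between plate's own z axis and vertical below 0.25 rad and contact force between the fingers and laser below 0.1 N and contact force between the fingers and plate below 0.1 N and linear speed of each of laser, plate below 0.03 m/s and value of joint lid below 0.04 rad and velocity of joint lid between -0.1 and 0.1 rad/s); the robot touches nothing.
It fails at once if the tube or the plate is dropped (moves faster than 0.8 m/s with no finger on it) ((contact force between the fingers and laser below 0.05 N and linear speed of laser above 0.8 m/s) or (contact force between the fingers and plate below 0.05 N and linear speed of plate above 0.8 m/s)).
It fails at once if the lid is slammed (swings faster than 4 rad/s towards closed) (velocity of joint lid below -4 rad/s).
It fails at once if the meter, the jar or the screwdriver is moved by more than 30 mm (distance of any of meter, jar, driver from where it was at the start of the episode above 0.03 m).
It also fails if it takes over 72 s, if anything falls off the work surface, if the arm or the gripper's body presses on something with over 40 N, if the wrist force passes 120 N, or if a joint passes its speed limit or range.

ROBOT

A 6-joint arm with a two-finger parallel gripper is mounted at the origin on the work surface. World frame = base frame: x ahead of the robot, y to its left, z up, the work surface at z = 0. Lengths are in mm, angles in rad, forces in N, time in s.
With the tool pointing down it reaches from about 250 to 725 mm from the base axis. Payload 4 kg.
Tool frame: the origin (TCP) lies midway between the tips of the shut fingers; the grasp point (between the pads) lies robot.pinch_z behind it (robot.pinch_z is the distance from the TCP to the grasp point, in mm); z points along the fingers, y is the direction in which the jaws open and shut (so a half turn about z gives the same grasp; the last joint's range is limited). The gripper opens to 85 mm and grips with 20 to 120 N. Pads are 22 mm wide; open, the fingers measure 114 mm over their backs; the gripper's body (76 mm by 85 mm) begins 54 mm behind the grasp point. The pads swing forward as they close: fully open they stand 13 mm farther back than shut.
Start: joints at [1.216, 0.241, 0.005, 1.335, 0, 1.571], TCP at [173.7, 468.858, 231.306] pointing down, gripper open.
Joint ranges: [-2.72, 2.72], [-1.05, 1.87], [-1.09, 1.28], [-1.99, 2.15], [-1.42, 1.44], [-3.14, 3.14]. Speed limits (rad/s): [2.79, 2.79, 3.14, 3.14, 3.14, 3.14].

INTERFACE

Orientations are given as a rotation vector (axis times angle).
In Python, from workcell import status, eyes, hand_in, robot gives the robot as it stands.
- The arm moves only by the tool send_rows, never from a script. Its argument "steps" is a list of rows, each a list of 6 numbers: the shift along the tool's x, y, z in mm, then the turn, a rotation vector about the tool's x, y, z in rad. In form: [[x, y, z, wx, wy, wz], ...]. A call has 1 to 12 rows; each row is the pose to reach, as a shift and turn from the pose commanded when the call began, along the tool's axes at that moment; what a row does not reach only later rows make up. A row lasts 1/10 s, in which the tool goes at most 50 mm and 8.59 degrees, less where a joint would pass 70% of its speed; a pose out of reach is approached as far as the arm can. A call with a gripper value outside its range is refused whole. "grip" is the closure, from 0 (fully open) to 1 (shut), set as the call begins (left out, the last holds). The fingers move at their own pace and stop on an object; "force" is the grip in N (left out, the last holds). Time passes only in rows, so rows that repeat a pose let the fingers close. It gives the time, the measured TCP pose, the force and the opening at its end, in the units of the state.
- status.read_state(): the state, without advancing time (a new reading comes with each control period).
- eyes.get_image(name): name is "scene" or "top" or "wrist"; returns the picture (420x560x3 uint8, blue, green, red); there is no depth.
- eyes.camera_params(name): a dict with "camera_matrix" (3x3 intrinsics, pixels), "k1" (the pictures are not rectified: a ray, as slopes to the right and down, at radius r is drawn at 1 + k1 r^2 times it, then the intrinsics apply), "rvec" (rotation vector, rad) and "tvec" (3), from world to camera coordinates, as OpenCV has them; the wrist camera has in their place "mount" (4x4, takes a point from camera to tool coordinates, whose origin is the TCP and whose axes are the flange's). Camera axes: x right, y down, z forward; pixel columns grow to the right and rows downward; lengths in mm; the calibration is good to about 2 mm. A picture is of the moment at which its call begins: read the wrist's pose just before it. camera_params takes no time and is no camera call.
- hand_in(): hands the job in, once; it reports no verdict.
The state is a dict: "clock": time; "qpos": joint angles; "qvel": joint speeds; "effort": joint torques, N m; "tool_pos": TCP position; "eef_rot": TCP orientation; "ft_force": force on the tool from outside, world axes, zero at the start; "moment": the same for the moment, N m; "finger_gap": opening from 0.0 (shut) to 1.0 (fully open).
Only numpy, scipy, OpenCV 4.12 (cv2) and the standard library are available. Lean on these libraries where they do the work, as an engineer would, in place of code of your own. Each camera call takes 0.05 s, during which the arm holds its last target.

## Working session

There is one attempt and no reset: what is moved stays moved. The work goes in short steps, Python scripts to look and compute and a tool call to move; the robot and the scene stay as the last step left them, time stands still between calls to the robot, and variables do not carry over. Pictures are saved under pics/ and viewed, and the job is handed in when it is done.

Besides the shell and the picture viewer there is one more tool, called after "Emit:" as name(argument=value, ...), one argument or row to a line, values as JSON. send_rows: Moves the arm, as the interface text tells. Its arguments: {"type":"object","properties":{"steps":{"type":"array","items":{"type":"array","items":{"type":"number"}}},"grip":{"type":"number"},"force":{"type":"number"}},"required":["steps"]}

```bash
ls -la; mkdir -p pics; cat > look.py <<'E'
import sys,cv2
from workcell import status, eyes, robot
for a in sys.argv[1:]:
    n,f=a.split(':')
    cv2.imwrite('pics/%s.png'%f,eyes.get_image(n))
E
python3 - <<'E'
from workcell import status, eyes, robot
import cv2
print(status.read_state()); print(robot, [a for a in dir(robot) if a[0]!='_'], robot.pinch_z)
for n in ("scene","top","wrist"):
    print(n,eyes.camera_params(n)); cv2.imwrite('pics/%s0.png'%n,eyes.get_image(n))
E
```

```text
total 12
drwxr-xr-x  3 agent agent 4096 Dec  7 02:57 .
drwxr-xr-x 23 root  root  4096 Dec  7 02:57 ..
drwxr-xr-x  2 agent agent 4096 Dec  7 02:57 pics
{'clock': 0.0, 'qpos': array([1.21598010e+00, 2.41412145e-01, 3.73919174e-03, 1.33522431e+00,
       3.05389930e-05, 1.57079933e+00]), 'qvel': array([-3.30722378e-04,  9.36950516e-05, -1.33119368e-03, -9.14536308e-04,
       -4.31517261e-04, -6.84679125e-04]), 'effort': array([ 3.98762113e-04, -3.72317398e+01,  2.52407634e+01,  1.69390684e-02,
       -1.53309757e-04,  2.02185447e-06]), 'tool_pos': array([173.47973737, 468.26298897, 230.41910459]), 'eef_rot': array([-0.55435868, -3.09188649,  0.00323947]), 'ft_force': array([-0.22021778, -0.30719291,  0.47973558]), 'moment': array([ 0.00525952,  0.00735791, -0.01475721]), 'finger_gap': 1.0007849088951177}
<Robot object at 0x7f6a8ac07a10> ['MotionError', 'pinch_z'] 18.700000000000003
scene {'camera_matrix': array([[446.63734343,   0.        , 279.77811388],
       [  0.        , 446.63734343, 209.40854772],
       [  0.        ,   0.        ,   1.        ]]), 'k1': -0.07962340019742
[... 304 characters left out ...]
: -0.03213774613656223, 'rvec': array([ 2.13662825, -2.14016681,  0.17021827]), 'tvec': array([  11.53038676,  598.84987958, 1240.30978683])}
wrist {'camera_matrix': array([[331.74769158,   0.        , 279.45845738],
       [  0.        , 331.74769158, 203.54391912],
       [  0.        ,   0.        ,   1.        ]]), 'k1': -0.011311470722455997, 'mount': array([[-7.25269235e-04, -9.66170504e-01, -2.57903144e-01,
         6.43324086e+01],
       [ 9.99999324e-01, -4.66354892e-04, -1.06509133e-03,
         9.32573858e-01],
       [ 9.08785438e-04, -2.57903742e-01,  9.66170189e-01,
        -1.43336410e+02],
       [ 0.00000000e+00,  0.00000000e+00,  0.00000000e+00,
         1.00000000e+00]])}
```

View pics/scene0.png

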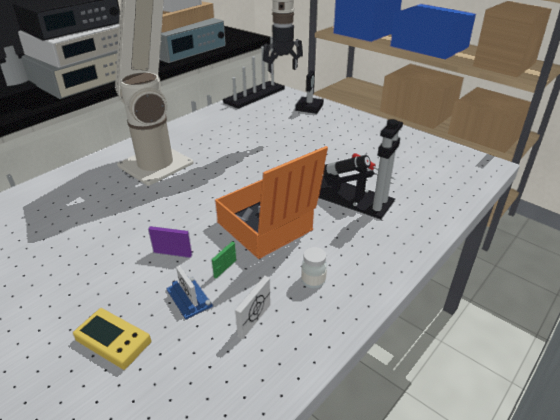

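View pics/top0.png

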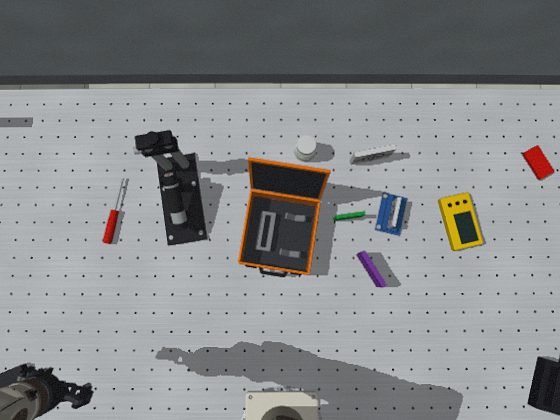

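View pics/wrist0.png

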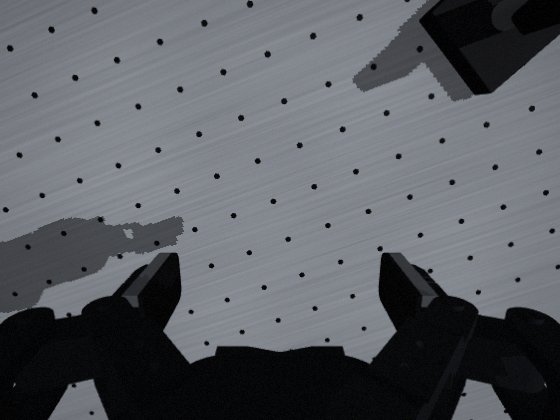

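The scene view shows the case (265,215), the stand with the tube (345,180) and the blue holder with a white plate (188,288). In the top view the case is at (283,215), the stand at (180,200), the holder at (392,213), a loose white plate at (375,155), green at (350,215), purple at (371,268), the driver at (115,210), the meter at (460,222) and the jar at (306,148). Next I'll enlarge and measure.

```bash
cat > geo.py <<'E'
import numpy as np,cv2
from scipy.spatial.transform import Rotation as R
from workcell import status, eyes, robot
def cam(n,st=None):
    p=eyes.camera_params(n);K=p['camera_matrix'];k1=p['k1']
    if 'mount' in p:
        T=np.eye(4);T[:3,:3]=R.from_rotvec(st['eef_rot']).as_matrix();T[:3,3]=st['tool_pos'];M=T@p['mount']
        C=M[:3,3];Rc=M[:3,:3]
    else:
        Rm=R.from_rotvec(p['rvec']).as_matrix();Rc=Rm.T;C=-Rm.T@p['tvec']
    return K,k1,C,Rc
def rays(c,px):
    K,k1,C,Rc=c
    u=cv2.undistortPoints(np.array(px,float).reshape(-1,1,2),K,np.array([k1,0,0,0.])).reshape(-1,2)
    return np.c_[u,np.ones(len(u))]@Rc.T
def onz(c,px,z):
    d=rays(c,px);C=c[2];z=np.broadcast_to(z,len(d))
    return C+d*((z-C[2])/d[:,2])[:,None]
def proj(c,P):
    K,k1,C,Rc=c
    rv=cv2.Rodrigues(Rc.T)[0];return cv2.projectPoints(np.array(P,float).reshape(-1,1,3),rv,-Rc.T@C,K,np.array([k1,0,0,0.]))[0].reshape(-1,2)
def tri(c1,p1,c2,p2):
    d1=rays(c1,[p1])[0];d2=rays(c2,[p2])[0]
    A=np.c_[d1,-d2];s,*_=np.linalg.lstsq(A,c2[2]-c1[2],rcond=None)
    a=c1[2]+s[0]*d1;b=c2[2]+s[1]*d2
    return (a+b)/2,np.linalg.norm(a-b)
E
python3 - <<'E'
import cv2
t=cv2.imread('pics/top0.png');s=cv2.imread('pics/scene0.png')
cv2.imwrite('pics/t_case.png',cv2.resize(t[140:290,220:420],None,fx=4,fy=4,interpolation=cv2.INTER_CUBIC))
cv2.imwrite('pics/t_stand.png',cv2.resize(t[120:260,90:260],None,fx=4.2,fy=4.2,interpolation=cv2.INTER_CUBIC))
cv2.imwrite('pics/s_all.png',cv2.resize(s[110:310,150:410],None,fx=3,fy=3,interpolation=cv2.INTER_CUBIC))
E
```

```text
(no output)
```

View pics/t_case.png

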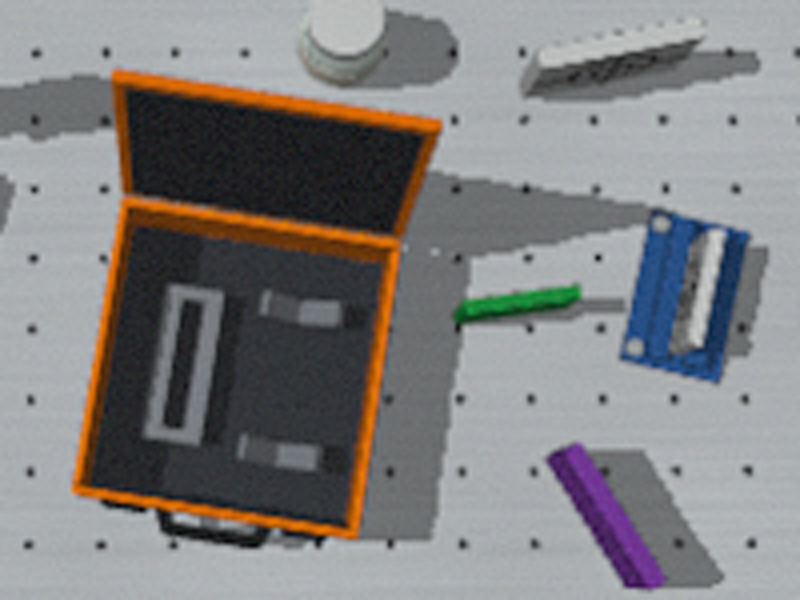

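View pics/t_stand.png

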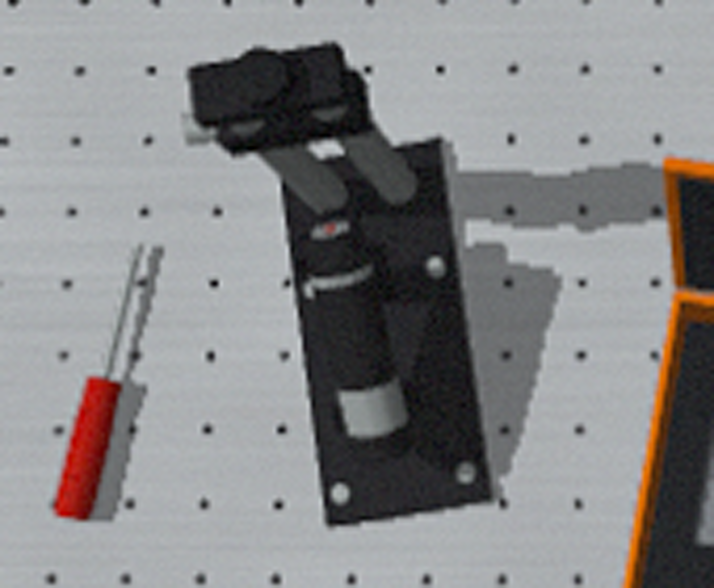

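View pics/s_all.png

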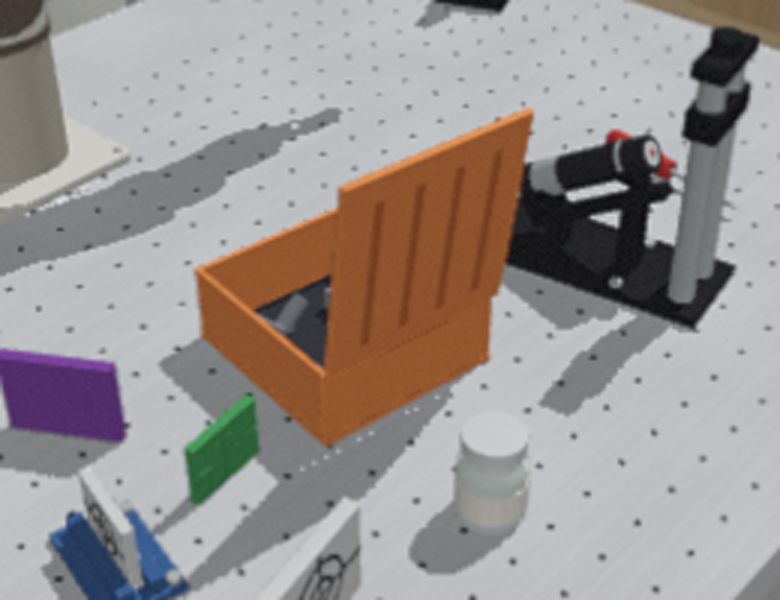

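The smaller white plate sits in the blue holder at top (395,212), with its black rings visible. The loose white plate at (375,155) is clearly larger, the one at (350,215) is green and the one at (371,268) is purple. The holder one is meant, and the crop confirms it. Now I'll work out the poses.

```bash
python3 - <<'E'
from geo import *
t=cv2.imread('pics/top0.png');c=cam('top')
hsv=cv2.cvtColor(t,cv2.COLOR_BGR2HSV)
# blue holder
m=cv2.inRange(hsv,(100,100,50),(125,255,255));m[:, :350]=0;m[:,420:]=0
print('blue',m.sum()//255)
r=cv2.minAreaRect(cv2.findNonZero(m));b=cv2.boxPoints(r);print(b)
P=onz(c,b,15);print('holder c',P.mean(0),'sides',np.linalg.norm(P[1]-P[0]),np.linalg.norm(P[2]-P[1]),'dir',np.degrees(np.arctan2(*(P[2]-P[1])[1::-1])),np.degrees(np.arctan2(*(P[1]-P[0])[1::-1])))
# rim
px=np.array([[77,492],[356,538],[400,240],[125,198]])/4+[220,140]
P=onz(c,px,80);print('case',P,P.mean(0))
for i in range(4):
    d=P[(i+1)%4]-P[i];print(np.linalg.norm(d),np.degrees(np.arctan2(d[1],d[0])))
# stand
px=np.array([[328,525],[493,500],[441,140],[285,180]])/4.2+[90,120]
P=onz(c,px,12);print('stand',P)
for i in range(3):
    d=P[(i+1)%4]-P[i];print(np.linalg.norm(d),np.degrees(np.arctan2(d[1],d[0])))
# lid edge
px=np.array([[115,70],[441,122]])/4+[220,140]
for z in (275,280,285): 
    P=onz(c,px,z);print(z,P,np.linalg.norm(P[1]-P[0]))
E
```

```text
blue 625
[[374.6488  229.639  ]
 [382.6244  192.4195 ]
 [406.93658 197.62924]
 [398.961   234.84875]]
holder c [ 571.05851251 -306.45585263   15.        ] sides 108.06081723436102 69.55685800830838 dir -102.4132016923917 -13.948989052390342
case [[ 432.93178995  109.64526712   80.        ]
 [ 402.99605564  -71.69695258   80.        ]
 [ 598.89807496 -103.3049432    80.        ]
 [ 627.6052004    79.72102286   80.        ]] [515.60778024   3.59109855  80.        ]
183.79648754352434 -99.3737736111197
198.43554682229217 -9.165451487018654
185.2636049058423 81.08593769757626
196.95988711179115 171.26117266660572
stand [[484.57797419 312.7344975   12.        ]
 [500.98949624 204.13564064  12.        ]
 [745.67714269 244.8899268   12.        ]
 [718.07005525 350.1599243   12.        ]]
109.83191597155178 -81.40645313826685
248.05837249607202 9.456173357347861
108.8297921173267 104.69491809817498
275 [[ 665.01712315   75.03685107  275.        ]
 [ 634.44259069 -109.74081664  275.        ]] 187.29011858705883
280 [[ 663.72344823   74.72727932  280.        ]
 [ 633.29527009 -109.16589374  280.        ]] 186.3935973234545
285 [[ 662.42977331   74.41770757  285.        ]
 [ 632.14794949 -108.59097084  285.        ]] 185.4970760598502
```

```bash
python3 - <<'E'
from geo import *
c=cam('top');s=cam('scene')
e,g=tri(c,(168.6,175),s,(367,161));print('upper end',e,g)
a=np.radians(9.3);ax=np.array([np.cos(a)*np.cos(np.pi/6),np.sin(a)*np.cos(np.pi/6),.5])
print('centre from end',e-75*ax)
# steel lower end band in top: edges at centre line
pts=np.array([[330,231],[338,279],[370,388],[377,437]])/4.2+[90,120]
for z in(60,80,105,142.5): print(z,onz(c,pts,z).round(1)[:,:2].tolist())
# column bases
q=np.array([[684,300],[712,272]])/3+[150,110];print('col front pts',onz(s,q,12))
# base frame: front edge mid
print('case hinge check')
E
python3 - <<'E'
from workcell import *
E
python3 - <<'E'
import cv2
t=cv2.imread('pics/scene0.png')
cv2.imwrite('pics/s_st.png',cv2.resize(t[110:225,300:420],None,fx=5,fy=5,interpolation=cv2.INTER_CUBIC))
E
```

```text
upper end [655.83544253 289.19768147 140.88967506] 3.9568437202497733
centre from end [591.73728351 278.70120539 103.38967506]
60 [[672.1, 307.0], [640.3, 300.6], [569.0, 277.6], [537.4, 272.1]]
80 [[667.7, 302.3], [636.4, 296.0], [566.3, 273.4], [535.2, 268.0]]
105 [[662.2, 296.4], [631.5, 290.3], [562.8, 268.1], [532.3, 262.8]]
142.5 [[653.9, 287.5], [624.2, 281.6], [557.6, 260.1], [528.1, 255.0]]
col front pts [[725.38676865 270.24934545  12.        ]
 [721.22726539 329.50991715  12.        ]]
case hinge check
```

View pics/s_st.png

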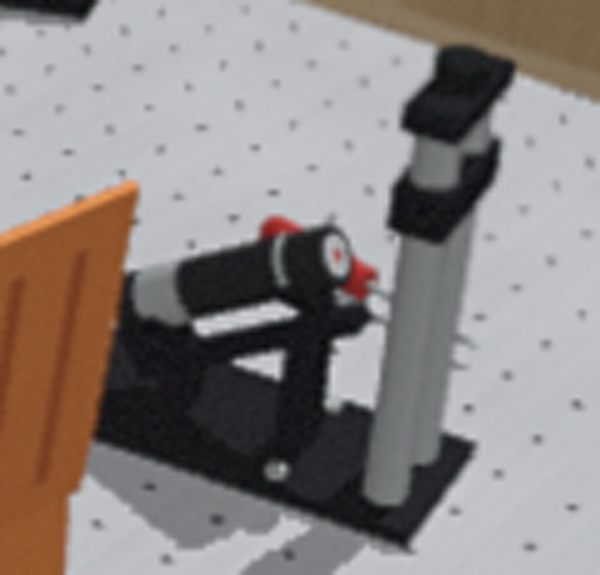

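Emit:
send_rows(
  steps=[
    [0, 0, -40, 0, 0, 0.15],
  ],
  grip=0,
  force=50,
)

```text
clock: 0.25
tool_pos: [172.2, 464.8, 265.4]
eef_rot: [-0.79, -3.039, 0.023]
ft_force: [1.4, 0.1, 0.1]
finger_gap: 1.0
```

```bash
cat > plan.py <<'E'
from geo import *
def tgt(P,xdir,zdir):
    z=np.array(zdir,float);z/=np.linalg.norm(z);x=np.array(xdir,float);x-=z*(x@z);x/=np.linalg.norm(x)
    return np.array(P,float),np.c_[x,np.cross(z,x),z]
def delta(P,M,st=None):
    st=st or status.read_state()
    R0=R.from_rotvec(st['eef_rot']).as_matrix()
    d=R0.T@(P-st['tool_pos']);w=R.from_matrix(R0.T@M).as_rotvec()
    print('now',st['tool_pos'].round(1),'clock',round(st['clock'],2),'q',st['qpos'].round(2),'gap',round(st['finger_gap'],3),'F',st['ft_force'].round(1))
    print('shift',d.round(1),'turn',w.round(3),'rows>=',max(np.linalg.norm(d)/50,np.linalg.norm(w)/.15).round(1))
    return d,w
E
python3 - <<'E'
from workcell import status
s=status.read_state();print(s['clock'],s['qpos'].round(3),s['tool_pos'],s['eef_rot'])
E
```

```text
0.25 [ 1.216  0.232  0.082  1.436 -0.     1.724] [172.18338237 464.7657632  265.44871443] [-0.78976266 -3.03909229  0.02304196]
```

```bash
python3 - <<'E'
from plan import *
C=np.array([591.7,277.5,105]);a=np.radians(9.3)
h=np.array([np.cos(a),np.sin(a),0]);c,s=np.cos(np.pi/6),.5
ax=h*c+[0,0,s];z=h*s-np.array([0,0,c])
P,M=tgt(C-z*110,-ax,z);print(P,R.from_matrix(M).as_rotvec());delta(P,M)
E
```

```text
[537.4229356  268.61178984 200.26279442] [-0.21233038  2.61051885  0.05689375]
now [172.2 464.8 265.4] clock 0.25 q [ 1.22  0.23  0.08  1.44 -0.    1.72] gap 1.0 F [1.4 0.1 0.1]
shift [-414.4    7.4   66. ] turn [-0.19  -0.506 -0.651] rows>= 8.4
```

Emit:
send_rows(
  steps=[
    [-414, 7, 66, -0.19, -0.506, -0.651],
    [-414, 7, 66, -0.19, -0.506, -0.651],
    [-414, 7, 66, -0.19, -0.506, -0.651],
    [-414, 7, 66, -0.19, -0.506, -0.651],
    [-414, 7, 66, -0.19, -0.506, -0.651],
    [-414, 7, 66, -0.19, -0.506, -0.651],
    [-414, 7, 66, -0.19, -0.506, -0.651],
    [-414, 7, 66, -0.19, -0.506, -0.651],
    [-414, 7, 66, -0.19, -0.506, -0.651],
    [-414, 7, 66, -0.19, -0.506, -0.651],
    [-414, 7, 66, -0.19, -0.506, -0.651],
    [-414, 7, 66, -0.19, -0.506, -0.651],
  ],
)

```text
clock: 1.45
tool_pos: [538.5, 275.3, 205.1]
eef_rot: [-0.213, 2.605, 0.076]
ft_force: [0.6, -0.6, -1.4]
finger_gap: 0.999
```

```bash
python3 - <<'E'
from plan import *
st=status.read_state();np.save('st1.npy',st,allow_pickle=True);print(st['tool_pos'],st['eef_rot'],st['qpos'].round(2),st['clock'])
cv2.imwrite('pics/w1.png',eyes.get_image('wrist'))
E
```

```text
[538.53266341 275.30634417 205.1495781 ] [-0.21331911  2.60491256  0.07604174] [ 0.57  0.12 -0.36  0.59 -0.19  0.35] 1.45
```

View pics/w1.png

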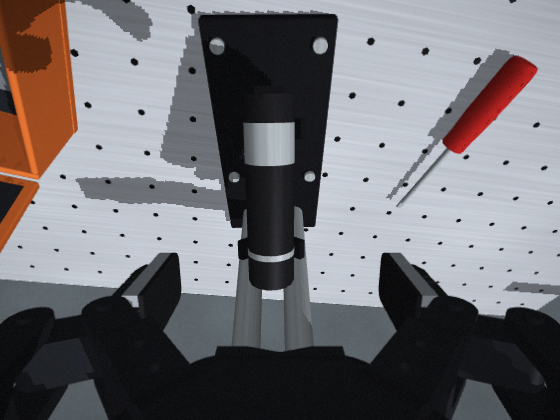

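```bash
python3 - <<'E'
from plan import *
st=np.load('st1.npy',allow_pickle=True).item()
im=cv2.imread('pics/w1.png');g=cv2.cvtColor(im,cv2.COLOR_BGR2GRAY)
print('col270 rows84-100',g[82:102:2,262:275].mean(1).round(),'rows280-300',g[280:300:2,265:275].mean(1).round())
for r in (135,150,258): print(r,g[r,236:304].tolist())
c=cam('wrist',st)
M=R.from_rotvec(st['eef_rot']).as_matrix()
C=np.array([591.7,277.5,105]);z0=M.T@(C-st['tool_pos']);print('est centre in tool',z0)
for (r,l,rr) in((135,243,296),(150,243,296),(258,248,294)):
    d=rays(c,[[l,r],[rr,r]])@M
    # camera origin in tool
    o=eyes.camera_params('wrist')['mount'][:3,3]
    # axis assumed parallel x: in y-z plane tangent lines
    ang=np.arctan2(d[:,1],d[:,2]);mid=ang.mean();half=(ang[1]-ang[0])/2
    D=19/np.sin(half);print(r,'axis y,z in tool',o[1]+D*np.sin(mid),o[2]+D*np.cos(mid))
E
```

```text
col270 rows84-100 [15. 14. 20. 20. 21. 18. 28. 28. 29. 29.] rows280-300 [ 36.  36.  36.  36.  36. 137. 210. 204. 205. 208.]
135 [13, 13, 9, 13, 13, 13, 14, 27, 77, 81, 87, 91, 94, 99, 101, 103, 113, 118, 126, 133, 141, 145, 150, 153, 156, 158, 156, 159, 160, 161, 167, 175, 181, 183, 182, 183, 182, 180, 183, 184, 186, 185, 183, 188, 189, 186, 183, 181, 180, 176, 177, 175, 174, 172, 162, 158, 156, 146, 100, 12, 9, 14, 13, 14, 16, 20, 19, 20]
150 [16, 9, 12, 14, 16, 10, 23, 24, 60, 80, 85, 88, 93, 95, 100, 105, 110, 117, 123, 134, 138, 142, 148, 151, 156, 157, 159, 159, 160, 161, 163, 173, 176, 182, 186, 185, 184, 181, 184, 184, 187, 185, 183, 187, 190, 188, 184, 181, 180, 177, 177, 177, 176, 172, 164, 159, 157, 148, 102, 21, 21, 19, 22, 24, 20, 23, 23, 23]
258 [205, 206, 154, 26, 8, 10, 13, 8, 12, 12, 33, 48, 46, 9, 16, 35, 72, 101, 101, 107, 115, 124, 135, 138, 144, 151, 153, 156, 158, 158, 158, 159, 159, 169, 175, 182, 186, 188, 191, 192, 197, 202, 209, 209, 213, 207, 200, 190, 185, 181, 178, 175, 173, 97, 29, 26, 25, 31, 99, 95, 73, 31, 14, 10, 24, 60, 68, 116]
est centre in tool [  5.01260398  -7.97247371 113.01694238]
135 axis y,z in tool -6.938438146197097 100.51013686915888
150 axis y,z in tool -6.936491524441751 97.79443317722956
258 axis y,z in tool -6.815869133806512 111.24705096128227
```

```bash
python3 - <<'E'
from plan import *
st=np.load('st1.npy',allow_pickle=True).item()
c=cam('wrist',st);M=R.from_rotvec(st['eef_rot']).as_matrix();o=eyes.camera_params('wrist')['mount'][:3,3]
d=rays(c,[[270,93.5],[270,290.5]])@M
for z in(85,90,94,98):
    x=o[0]+d[:,0]/d[:,2]*(z-o[2]);print(z,x,x.mean(),x[0]-x[1])
ax=np.array([np.cos(np.radians(9.3))*.866,np.sin(np.radians(9.3))*.866,.5]);print('tube axis in tool',M.T@ax)
for e in((243.7,294.6,135),(243.9,294.6,150)):
    dd=rays(c,[[e[0],e[2]],[e[1],e[2]]])@M;ang=np.arctan2(dd[:,1],dd[:,2]);D=19/np.sin((ang[1]-ang[0])/2);print(D*np.sin(ang.mean())+o[1],D*np.cos(ang.mean())+o[2])
E
```

```text
85 [ 77.4845359 -65.6979196] 5.893308147678823 143.1824555037358
90 [ 77.78639722 -68.54035408] 4.6230215695015815 146.32675130591156
94 [ 78.02788628 -70.81430167] 3.6067923069597754 148.84218794765215
98 [ 78.26937534 -73.08824925] 2.5905630444179764 151.3576245893927
tube axis in tool [-0.9999556   0.00249042  0.00621287]
-7.506635343377777 110.49206474433029
-7.461407676257517 108.64371376168924
```

```bash
python3 - <<'E'
from plan import *
st=status.read_state();print(st['clock'],st['tool_pos'],st['eef_rot'],st['qvel'].round(3))
E
```

```text
1.5 [538.50836696 275.60159133 205.36425525] [-0.21388953  2.60442433  0.07641965] [ 0.006 -0.003  0.002 -0.002 -0.001  0.001]
```

Emit:
send_rows(
  steps=[
    [3, -7, 40, 0, 0, 0],
    [3, -7, 80, 0, 0, 0],
    [3, -7, 115, 0, 0, 0],
    [3, -7, 132, 0, 0, 0],
    [3, -7, 132, 0, 0, 0],
  ],
)

```text
clock: 2.0
tool_pos: [601.9, 280.3, 86.7]
eef_rot: [-0.215, 2.609, 0.074]
ft_force: [-0.5, -0.9, -0.0]
finger_gap: 1.0
```

```bash
python3 look.py wrist:w2 scene:s2 ; python3 -c "
import cv2
s=cv2.imread('pics/s2.png');cv2.imwrite('pics/s2c.png',cv2.resize(s[60:230,280:430],None,fx=4,fy=3.5,interpolation=2))
from workcell import status;print(status.read_state()['tool_pos'],status.read_state()['ft_force'])"
```

```text
[602.99662114 280.85043687  90.079181  ] [-0.22433994  0.04080987  0.15662541]
```

View pics/w2.png

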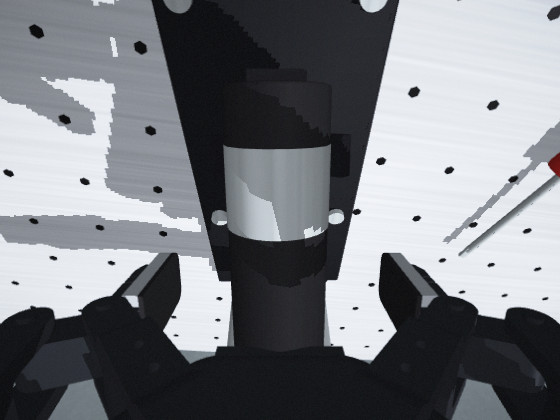

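View pics/s2c.png

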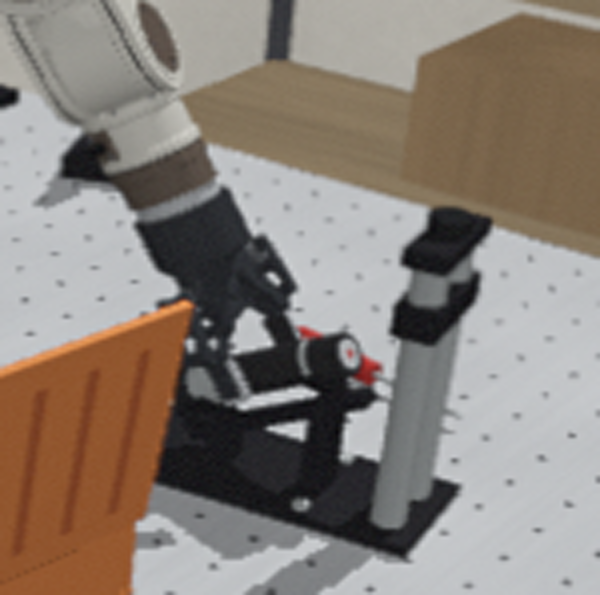

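Wrist view: the tube is centred between the pads (columns 225–330, centre 278), and the pads lie between the two V-blocks. I'll close the gripper.

Emit:
send_rows(
  steps=[
    [0, 0, 0, 0, 0, 0],
    [0, 0, 0, 0, 0, 0],
    [0, 0, 0, 0, 0, 0],
    [0, 0, 0, 0, 0, 0],
    [0, 0, 0, 0, 0, 0],
    [0, 0, 0, 0, 0, 0],
    [0, 0, 0, 0, 0, 0],
  ],
  grip=1,
  force=60,
)

```text
clock: 2.8
tool_pos: [603.8, 280.0, 91.5]
eef_rot: [-0.212, 2.602, 0.076]
ft_force: [-3.9, -1.8, 6.7]
finger_gap: 0.426
```

```bash
python3 - <<'E'
from plan import *
st=status.read_state();print(st['tool_pos'],st['eef_rot'],st['qvel'].round(3),st['finger_gap'],st['ft_force'],st['moment'])
cv2.imwrite('pics/w3.png',eyes.get_image('wrist'))
E
```

```text
[603.83368275 279.97355311  91.48332082] [-0.21168184  2.60245462  0.07612251] [-0.001 -0.    -0.002 -0.001  0.001  0.001] 0.4256448463417944 [-3.93418501 -1.76220031  6.70923375] [-0.35116582  0.64151216  0.03592498]
```

View pics/w3.png

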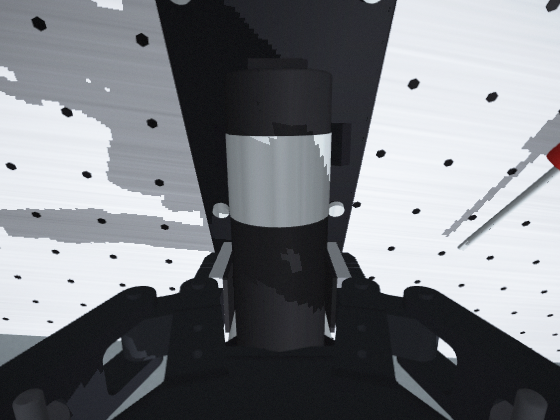

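```bash
python3 - <<'E'
from plan import *
a=np.load('st1.npy',allow_pickle=True).item();st=status.read_state()
Ma=R.from_rotvec(a['eef_rot']).as_matrix();W=a['tool_pos']+Ma@np.array([3.5,-7.3,113]);print('tube world',W)
Mb=R.from_rotvec(st['eef_rot']).as_matrix();print('tube in tool now',Mb.T@(W-st['tool_pos']))
yaw=np.radians(-9.05);X=np.array([np.cos(yaw),np.sin(yaw),0])
print(st['tool_pos']-Mb[:,2]*100)
for z in (190,):
  P,M=tgt([509.8,-32.9,z],-X,[0,0,-1]);delta(P,M)
E
```

```text
tube world [592.86856768 278.36854738 105.78775234]
tube in tool now [  2.26215199   0.41036048 -17.95076948]
[553.94117799 270.4768314  177.61909026]
now [603.8 280.   91.5] clock 2.85 q [ 0.51  0.36 -0.38  0.31 -0.16  0.3 ] gap 0.425 F [-5.3 -1.3  6. ]
shift [  72.5 -291.7 -161.5] turn [0.099 0.526 0.313] rows>= 6.8
```

Emit:
send_rows(
  steps=[
    [0, 0, -25, 0, 0, 0],
    [0, 0, -60, 0, 0, 0],
    [0, 0, -100, 0, 0, 0],
    [10, -40, -120, 0.01, 0.05, 0.03],
    [20, -80, -140, 0.02, 0.12, 0.07],
    [30, -120, -161, 0.04, 0.2, 0.12],
    [40, -160, -161, 0.055, 0.29, 0.17],
    [50, -200, -161, 0.07, 0.37, 0.22],
    [60, -240, -161, 0.085, 0.45, 0.27],
    [68, -275, -161, 0.095, 0.5, 0.3],
    [72, -292, -161, 0.099, 0.526, 0.313],
    [72, -292, -161, 0.099, 0.526, 0.313],
  ],
)

```text
clock: 4.05
tool_pos: [510.3, -35.5, 187.3]
eef_rot: [-0.255, -3.127, 0.002]
ft_force: [0.1, 1.3, -2.7]
finger_gap: 0.425
```

Emit:
send_rows(
  steps=[
    [0, 0, 0, 0, 0, 0],
    [0, 0, 0, 0, 0, 0],
  ],
)

```text
clock: 4.25
tool_pos: [510.1, -32.2, 188.5]
eef_rot: [-0.247, -3.13, 0.0]
ft_force: [0.9, -0.4, -3.1]
finger_gap: 0.424
```

```bash
python3 - <<'E'
from plan import *
st=status.read_state();np.save('st4.npy',st,allow_pickle=True);print(st['tool_pos'],st['eef_rot'],st['qvel'].round(3),st['finger_gap'],st['ft_force'],st['moment'])
cv2.imwrite('pics/w4.png',eyes.get_image('wrist'));cv2.imwrite('pics/t4.png',eyes.get_image('top'));cv2.imwrite('pics/s4.png',eyes.get_image('scene'))
t=cv2.imread('pics/t4.png');cv2.imwrite('pics/t4c.png',cv2.resize(t[140:290,220:350],None,fx=4,fy=4,interpolation=2))
t=cv2.imread('pics/s4.png');cv2.imwrite('pics/s4c.png',cv2.resize(t[80:280,180:380],None,fx=3,fy=3,interpolation=2))
E
```

```text
[510.06349997 -32.22597313 188.47412066] [-2.46764165e-01 -3.12972914e+00  3.25126060e-04] [ 0.012 -0.005 -0.     0.001 -0.002  0.   ] 0.42430678771153985 [ 0.89183791 -0.42940214 -3.14960763] [0.01835392 0.00050562 0.02560017]
```

View pics/w4.png

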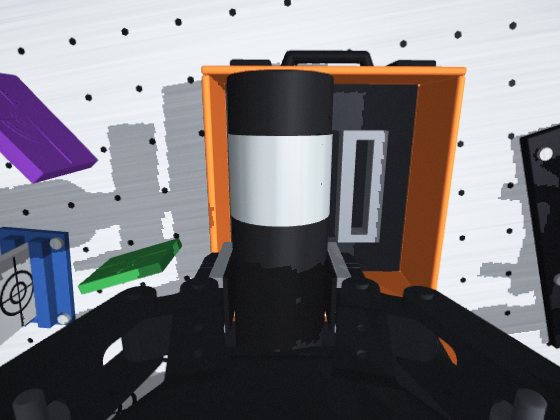

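View pics/s4c.png

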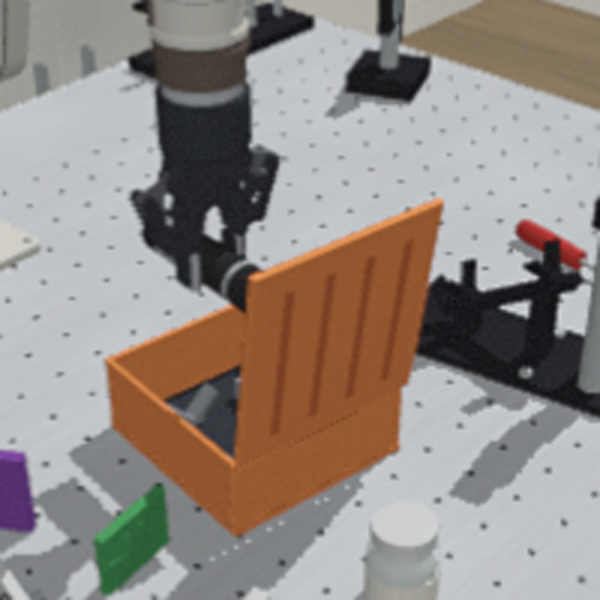

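```bash
python3 - <<'E'
import cv2
w=cv2.imread('pics/w4.png');cv2.imwrite('pics/w4c.png',cv2.resize(w[50:270,190:480],None,fx=2.7,fy=2.7,interpolation=2))
E
```

```text
(no output)
```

View pics/w4c.png

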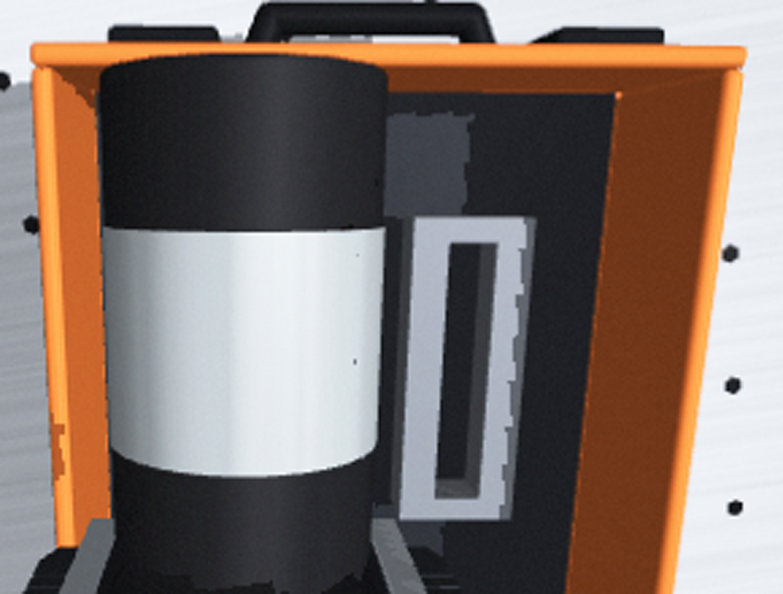

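```bash
cat > casew.py <<'E'
E
python3 - <<'E'
from plan import *
st=np.load('st4.npy',allow_pickle=True).item()
c=cam('wrist',st)
px=lambda a:np.array(a)/2.7+[190,50]
F=onz(c,px([[31,44],[747,46]]),80);d=F[0]-F[1];print('front',F,np.linalg.norm(d),'case x yaw',np.degrees(np.arctan2(d[1],d[0]))+90)
L=onz(c,px([[34,80],[62,545]]),80);Rr=onz(c,px([[744,80],[672,594]]),80)
for q in(L,Rr): e=q[1]-q[0];print('side yaw',np.degrees(np.arctan2(e[1],e[0])))
S=onz(c,px([[449,243],[498,243],[480,500],[435,500]]),30);print('slot',S,S.mean(0),np.linalg.norm(S[1]-S[0]),np.linalg.norm(S[2]-S[1]));e=S[2]-S[1];e2=S[3]-S[0];print(np.degrees(np.arctan2(e[1],e[0])),np.degrees(np.arctan2(e2[1],e2[0])))
y=np.radians(-9.05);X=np.array([np.cos(y),np.sin(y),0]);Y=np.array([-np.sin(y),np.cos(y),0])
print('case centre from front',F.mean(0)+100*X,'from slot',S.mean(0)-38*Y)
print('tool x dir',np.degrees(np.arctan2(*(-R.from_rotvec(st['eef_rot']).as_matrix()[:2,0])[::-1])))
E
```

```text
front [[404.6441378  -71.02063475  80.        ]
 [434.57818749 115.15604427  80.        ]] 188.56776803348853 case x yaw -9.134015759909474
side yaw -8.756891010532016
side yaw -9.440913114495617
slot [[478.5398297   42.95876204  30.        ]
 [481.08552202  59.05168954  30.        ]
 [570.55944191  44.94660528  30.        ]
 [568.02051257  29.02715091  30.        ]] [524.55132655  43.99605194  30.        ] 16.29303118072929 90.5788923624679
-8.958645367520042 -8.849562827489702
case centre from front [518.36630762   6.33807216  80.        ] from slot [518.57406616   6.46909685  30.        ]
tool x dir -9.016366236622092
```

Emit:
send_rows(
  steps=[
    [-4.5, 2, 0, 0, 0, 0],
    [-4.5, 2, 40, 0, 0, 0],
    [-4.5, 2, 80, 0, 0, 0],
    [-4.5, 2, 115, 0, 0, 0],
    [-4.5, 2, 140, 0, 0, 0],
    [-4.5, 2, 150, 0, 0, 0],
    [-4.5, 2, 155, 0, 0, 0],
    [-4.5, 2, 158, 0, 0, 0],
    [-4.5, 2, 158, 0, 0, 0],
  ],
)

```text
clock: 5.3
tool_pos: [516.0, -31.8, 31.5]
eef_rot: [0.248, 3.132, -0.001]
ft_force: [-0.3, -0.2, -2.8]
finger_gap: 0.428
```

```bash
python3 - <<'E'
from plan import *
st=status.read_state();print(st['tool_pos'],st['eef_rot'],st['ft_force'],st['moment'])
cv2.imwrite('pics/w5.png',eyes.get_image('wrist'));
E
```

```text
[515.98221306 -31.79965844  31.47488805] [ 2.48401511e-01  3.13174123e+00 -8.08939001e-04] [-0.33897473 -0.22089512 -2.80235014] [-0.02142787  0.04774382 -0.03410746]
```

View pics/w5.png

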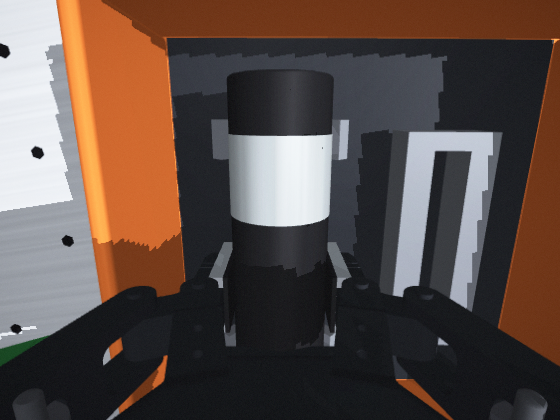

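The V-block spans columns 212–349 around the tube, whose centre is at 280, so it is well centred. I'll lower it gently.

Emit:
send_rows(
  steps=[
    [0, 0, 2, 0, 0, 0],
    [0, 0, 4, 0, 0, 0],
    [0, 0, 6, 0, 0, 0],
    [0, 0, 7, 0, 0, 0],
    [0, 0, 7, 0, 0, 0],
    [0, 0, 7, 0, 0, 0],
  ],
)

```text
clock: 5.95
tool_pos: [515.4, -31.5, 23.8]
eef_rot: [-0.248, -3.131, -0.0]
ft_force: [1.8, 2.0, -0.3]
finger_gap: 0.424
```

Emit:
send_rows(
  steps=[
    [0, 0, 1, 0, 0, 0],
    [0, 0, 1.5, 0, 0, 0],
    [0, 0, 1.5, 0, 0, 0],
  ],
)

```text
clock: 6.25
tool_pos: [515.5, -31.5, 23.4]
eef_rot: [-0.248, -3.131, 0.0]
ft_force: [-1.2, 3.4, 8.5]
finger_gap: 0.427
```

Emit:
send_rows(
  steps=[
    [0, 0, 0, 0, 0, 0],
    [0, 0, 0, 0, 0, 0],
    [0, 0, 0, 0, 0, 0],
    [0, 0, 0, 0, 0, 0],
  ],
  grip=0.35,
)

```text
clock: 6.65
tool_pos: [516.2, -23.0, 23.3]
eef_rot: [-0.24, -3.132, -0.026]
ft_force: [1.3, 30.4, 8.7]
finger_gap: 0.645
```

Emit:
send_rows(
  steps=[
    [0, 0, -15, 0, 0, 0],
    [0, 0, -40, 0, 0, 0],
    [0, 0, -85, 0, 0, 0],
    [0, 0, -135, 0, 0, 0],
    [0, 0, -170, 0, 0, 0],
    [0, 0, -170, 0, 0, 0],
  ],
)

```text
clock: 7.25
tool_pos: [518.9, -32.5, 198.2]
eef_rot: [0.249, 3.122, -0.002]
ft_force: [1.0, 0.1, 0.3]
finger_gap: 0.651
```

```bash
python3 - <<'E'
from plan import *
st=status.read_state();np.save('st6.npy',st,allow_pickle=True);print(st['tool_pos'],st['eef_rot'],st['ft_force'],st['moment'],st['finger_gap'])
cv2.imwrite('pics/w6.png',eyes.get_image('wrist'));
# pre-look above holder
y=np.radians(-13.2);X=np.array([np.cos(y),np.sin(y),0])
P,M=tgt([573,-304,190],-X,[0,0,-1]);delta(P,M)
E
```

```text
[518.86967766 -32.49010031 198.18318515] [ 2.48791789e-01  3.12187796e+00 -2.05964133e-03] [0.98767398 0.07716744 0.31725102] [-0.01889302 -0.0264753  -0.01453997] 0.6506477308038706
now [517.2 -32.4 195.1] clock 7.3 q [-0.06  0.29 -0.02  1.25 -0.    0.1 ] gap 0.65 F [ 0.2 -0.1 -0.7]
shift [ -98.  -259.4    5.9] turn [-0.001  0.005  0.071] rows>= 5.5
```

View pics/w6.png

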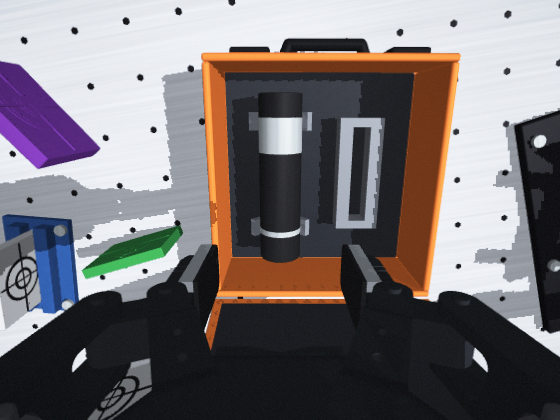

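```bash
python3 - <<'E'
from plan import *
st=np.load('st6.npy',allow_pickle=True).item()
c=cam('wrist',st)
y=np.radians(-9.05);X=np.array([np.cos(y),np.sin(y)]);Y=np.array([-np.sin(y),np.cos(y)])
f=lambda px,z:[(round((p[:2]-[518.4,6.3])@X,1),round((p[:2]-[518.4,6.3])@Y,1)) for p in onz(c,px,z)]
print('ends (case frame)',f([[280,93],[280,262]],60))
print('edges',f([[258.5,135],[302,135],[260.5,225],[300,225]],41))
print('slot in',f([[352,127],[371,127],[365,221],[348,221]],30))
E
```

```text
ends (case frame) [(np.float64(-73.5), np.float64(-37.3)), (np.float64(75.0), np.float64(-37.5))]
edges [(np.float64(-39.0), np.float64(-56.4)), (np.float64(-38.9), np.float64(-17.8)), (np.float64(45.4), np.float64(-56.1)), (np.float64(45.5), np.float64(-18.3))]
slot in [(np.float64(-45.3), np.float64(28.6)), (np.float64(-45.3), np.float64(46.0)), (np.float64(45.2), np.float64(46.5)), (np.float64(45.2), np.float64(29.7))]
```

Emit:
send_rows(
  steps=[
    [-15, -45, 2, 0, 0, 0.01],
    [-35, -92, 4, 0, 0, 0.03],
    [-55, -140, 6, 0, 0, 0.05],
    [-75, -190, 6, 0, 0, 0.06],
    [-88, -230, 6, 0, 0, 0.07],
    [-98, -259, 6, 0, 0, 0.07],
    [-98, -259, 6, 0, 0, 0.07],
    [-98, -259, 6, 0, 0, 0.07],
  ],
  grip=0.3,
)

```text
clock: 8.1
tool_pos: [569.8, -303.4, 183.4]
eef_rot: [-0.36, -3.115, -0.001]
ft_force: [-0.4, 0.0, -0.3]
finger_gap: 0.699
```

```bash
python3 - <<'E'
from plan import *
st=status.read_state();np.save('st7.npy',st,allow_pickle=True);print(st['tool_pos'],st['eef_rot'],st['qvel'].round(3),st['finger_gap'])
cv2.imwrite('pics/w7.png',eyes.get_image('wrist'));
E
```

```text
[ 569.77031783 -303.42960297  183.44652134] [-3.60441363e-01 -3.11467046e+00 -1.41968912e-03] [ 0.035 -0.029 -0.016  0.004  0.005  0.001] 0.699244476339318
```

View pics/w7.png

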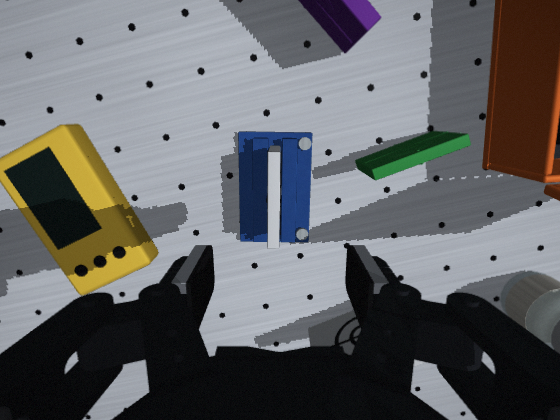

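```bash
python3 - <<'E'
from plan import *
st=np.load('st7.npy',allow_pickle=True).item();c=cam('wrist',st)
im=cv2.imread('pics/w7.png');m=cv2.inRange(im,(200,200,200),(255,255,255));m[:,:260]=0;m[:,292:]=0;m[:140]=0;m[255:]=0
n,lab,s,ce=cv2.connectedComponentsWithStats(m);print(s[1:])
k=1+np.argmax(s[1:,4]);pts=np.argwhere(lab==k)
for r in (150,155,160,200,235,244,248):
    q=pts[pts[:,0]==r][:,1]
    if len(q):print(r,q.min(),q.max())
cv2.imwrite('pics/w7c.png',cv2.resize(im[120:260,220:340],None,fx=4.2,fy=4.2,interpolation=2))
E
```

```text
[[279 182   1   7   7]]
```

View pics/w7c.png

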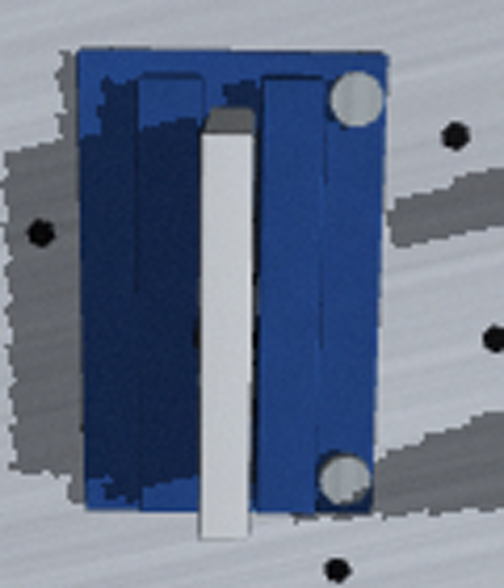

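```bash
python3 - <<'E'
from plan import *
st=np.load('st7.npy',allow_pickle=True).item();c=cam('wrist',st)
P=onz(c,np.array([[203,132],[252,132],[249,538],[198,538]])/4.2+[220,120],70);print(P,P.mean(0))
print(np.linalg.norm(P[1]-P[0]),np.linalg.norm(P[2]-P[1]))
e=P[2]-P[1];e2=P[3]-P[0];yw=np.mean([np.arctan2(e[1],e[0]),np.arctan2(e2[1],e2[0])]);print('yaw',np.degrees(yw))
H=onz(c,np.array([[80,50],[386,52],[374,515],[86,510]])/4.2+[220,120],[12,12,12,12]);print('holder',H.mean(0),np.linalg.norm(H-np.roll(H,1,0),axis=1))
X=np.array([np.cos(yw),np.sin(yw),0]);C=P.mean(0)
Pt,M=tgt([C[0],C[1],130],-X,[0,0,-1]);delta(Pt,M)
E
```

```text
[[ 531.0717431  -302.53049929   70.        ]
 [ 533.12914324 -293.78809492   70.        ]
 [ 610.55432825 -312.58601089   70.        ]
 [ 608.24824892 -322.40042199   70.        ]] [ 570.75086588 -307.82625677   70.        ]
8.98123206627276 79.67446842265255
yaw -14.042271217366908
holder [ 573.28956259 -308.05030356   12.        ] [108.49352973  67.77466981 109.30396336  69.43933985]
now [ 570.  -302.4  184. ] clock 8.15 q [-0.49  0.56  0.36  1.38 -0.   -0.26] gap 0.698 F [0.8 0.3 0.7]
shift [-2.2 -5.1 54. ] turn [ 0.    -0.006  0.016] rows>= 1.1
```

Emit:
send_rows(
  steps=[
    [-2, -5, 10, 0, 0, 0.016],
    [-2, -5, 50, 0, 0, 0.016],
    [-2, -5, 90, 0, 0, 0.016],
    [-2, -5, 125, 0, 0, 0.016],
    [-2, -5, 143, 0, 0, 0.016],
    [-2, -5, 148, 0, 0, 0.016],
    [-2, -5, 148, 0, 0, 0.016],
    [-2, -5, 148, 0, 0, 0.016],
  ],
)

```text
clock: 8.95
tool_pos: [572.7, -308.4, 39.4]
eef_rot: [0.382, 3.118, -0.003]
ft_force: [0.9, 0.7, 0.3]
finger_gap: 0.701
```

```bash
python3 - <<'E'
from plan import *
st=status.read_state();print(st['tool_pos'],st['ft_force'])
cv2.imwrite('pics/w8.png',eyes.get_image('wrist'));
E
```

```text
[ 572.6762718  -308.38518621   39.42908191] [0.88779803 0.67433021 0.3474847 ]
```

View pics/w8.png

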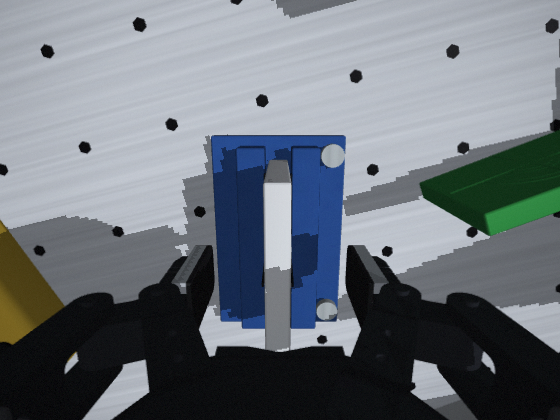

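Emit:
send_rows(
  steps=[
    [0, 0, 3, 0, 0, 0],
    [0, 0, 3, 0, 0, 0],
    [0, 0, 3, 0, 0, 0],
    [0, 0, 3, 0, 0, 0],
    [0, 0, 3, 0, 0, 0],
    [0, 0, 3, 0, 0, 0],
    [0, 0, 3, 0, 0, 0],
    [0, 0, 3, 0, 0, 0],
    [0, 0, 3, 0, 0, 0],
  ],
  grip=1,
  force=40,
)

```text
clock: 9.9
tool_pos: [571.8, -308.6, 35.4]
eef_rot: [-0.383, -3.117, 0.002]
ft_force: [-1.0, 0.1, 3.7]
finger_gap: 0.113
```

```bash
python3 - <<'E'
from plan import *
y=np.radians(-9.05);X=np.array([np.cos(y),np.sin(y),0]);Y=np.array([-np.sin(y),np.cos(y),0])
C=np.array([518.4,6.3,0])+38*Y;print(C)
st=status.read_state()
Pt,M=tgt([C[0],C[1],190],-X,[0,0,-1]);delta(Pt,M)
m=R.from_rotvec(st['eef_rot']).as_matrix();print('tool yaw',np.degrees(np.arctan2(-m[1,0],-m[0,0])),'plate in tool',m.T@([570.75-st['tool_pos'][0],-307.83-st['tool_pos'][1],8-st['tool_pos'][2]]))
cv2.imwrite('pics/w9.png',eyes.get_image('wrist'));
E
```

```text
[524.37726039  43.82695509   0.        ]
now [ 571.8 -308.6   35.4] clock 9.9 q [-0.49  0.67  0.15  1.05 -0.   -0.25] gap 0.113 F [-1.   0.1  3.7]
shift [ 131.6  330.2 -154.8] turn [-0.001 -0.001 -0.087] rows>= 7.8
tool yaw -14.01213197943053 plate in tool [ 1.16561462  0.49489324 27.38459023]
```

View pics/w9.png

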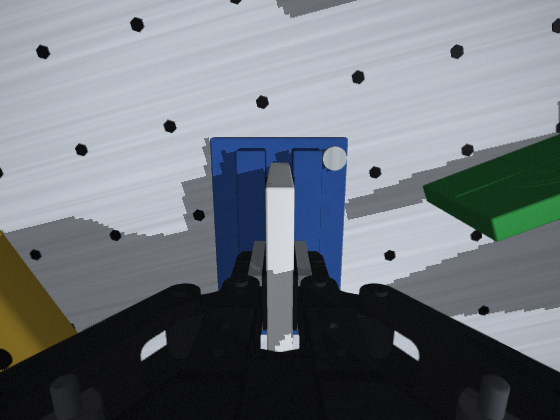

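Emit:
send_rows(
  steps=[
    [0, 0, -30, 0, 0, 0],
    [0, 0, -70, 0, 0, 0],
    [30, 10, -110, 0, 0, 0],
    [65, 35, -140, 0, 0, -0.02],
    [100, 70, -155, 0, 0, -0.04],
    [125, 110, -155, 0, 0, -0.06],
    [131, 158, -155, 0, 0, -0.087],
    [131, 206, -155, 0, 0, -0.087],
    [131, 254, -155, 0, 0, -0.087],
    [131, 300, -155, 0, 0, -0.087],
    [131, 325, -155, 0, 0, -0.087],
    [131, 330, -155, 0, 0, -0.087],
  ],
)

```text
clock: 11.15
tool_pos: [524.6, 46.5, 188.8]
eef_rot: [-0.24, -3.129, 0.0]
ft_force: [-0.7, -0.7, -1.2]
finger_gap: 0.111
```

Emit:
send_rows(
  steps=[
    [0, 0, 0, 0, 0, 0],
    [0, 0, 0, 0, 0, 0],
  ],
)

```text
clock: 11.35
tool_pos: [524.1, 42.6, 189.3]
eef_rot: [-0.248, -3.128, 0.002]
ft_force: [-0.1, -0.3, -0.8]
finger_gap: 0.112
```

```bash
python3 - <<'E'
from plan import *
y=np.radians(-9.05);X=np.array([np.cos(y),np.sin(y),0]);Y=np.array([-np.sin(y),np.cos(y),0])
C=np.array([518.4,6.3,0])+38*Y
st=status.read_state();np.save('st10.npy',st,allow_pickle=True)
Pt,M=tgt([C[0],C[1],60],-X,[0,0,-1]);delta(Pt,M)
cv2.imwrite('pics/w10.png',eyes.get_image('wrist'));
E
```

```text
now [524.1  42.6 189.3] clock 11.35 q [ 0.08  0.32 -0.    1.26 -0.    0.24] gap 0.112 F [-0.1 -0.3 -0.8]
shift [ -0.5   1.5 129.3] turn [-0.002 -0.003 -0.   ] rows>= 2.6
```

View pics/w10.png

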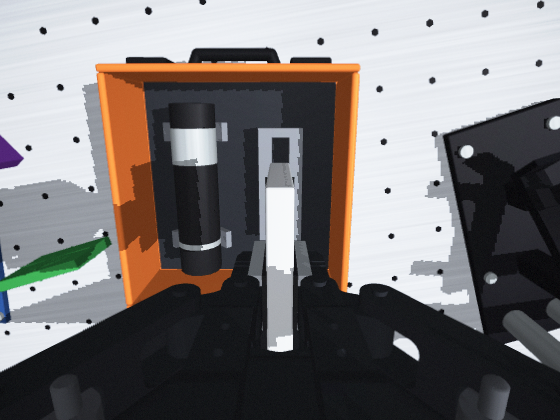

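Emit:
send_rows(
  steps=[
    [0, 1.3, 20, 0, 0, 0],
    [0, 1.3, 60, 0, 0, 0],
    [0, 1.3, 95, 0, 0, 0],
    [0, 1.3, 118, 0, 0, 0],
    [0, 1.3, 124, 0, 0, 0],
    [0, 1.3, 124, 0, 0, 0],
    [0, 1.3, 124, 0, 0, 0],
  ],
)

```text
clock: 12.1
tool_pos: [525.8, 44.2, 67.3]
eef_rot: [0.249, 3.131, -0.0]
ft_force: [0.5, -0.4, -0.6]
finger_gap: 0.11
```

```bash
python3 - <<'E'
from plan import *
st=status.read_state();print(st['tool_pos'],st['eef_rot'],st['ft_force'])
im=eyes.get_image('wrist');cv2.imwrite('pics/w11.png',im);cv2.imwrite('pics/w11c.png',cv2.resize(im[90:300,180:380],None,fx=2.8,fy=2.8,interpolation=2))
E
```

```text
[525.82217989  44.20766556  67.29788899] [ 2.49001025e-01  3.13148329e+00 -4.28524355e-04] [ 0.5354714  -0.37526306 -0.62559095]
```

View pics/w11c.png

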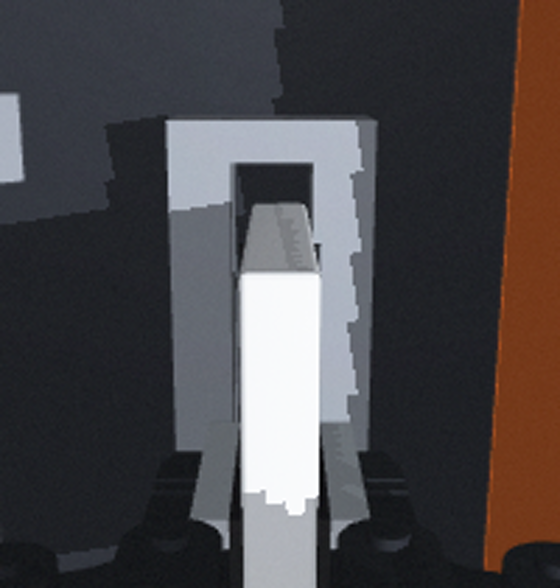

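Emit:
send_rows(
  steps=[
    [0, -1, 5, 0, 0, 0],
    [0, -1, 10, 0, 0, 0],
    [0, -1, 16, 0, 0, 0],
    [0, -1, 22, 0, 0, 0],
    [0, -1, 27, 0, 0, 0],
    [0, -1, 29, 0, 0, 0],
    [0, -1, 29, 0, 0, 0],
    [0, -1, 29, 0, 0, 0],
  ],
)

```text
clock: 12.95
tool_pos: [524.5, 43.8, 36.9]
eef_rot: [-0.247, -3.13, 0.001]
ft_force: [-0.0, 0.7, -1.8]
finger_gap: 0.112
```

```bash
python3 - <<'E'
from plan import *
st=status.read_state();print(st['tool_pos'],st['eef_rot'],st['ft_force'],st['moment'])
im=eyes.get_image('wrist');cv2.imwrite('pics/w12.png',im);cv2.imwrite('pics/w12c.png',cv2.resize(im[90:300,180:380],None,fx=2.8,fy=2.8,interpolation=2))
E
```

```text
[524.51329345  43.81553702  36.91639126] [-2.46888234e-01 -3.12972200e+00  9.86864442e-04] [-0.04569586  0.72413986 -1.76757045] [ 0.01382278 -0.03019238  0.04520439]
```

View pics/w12c.png

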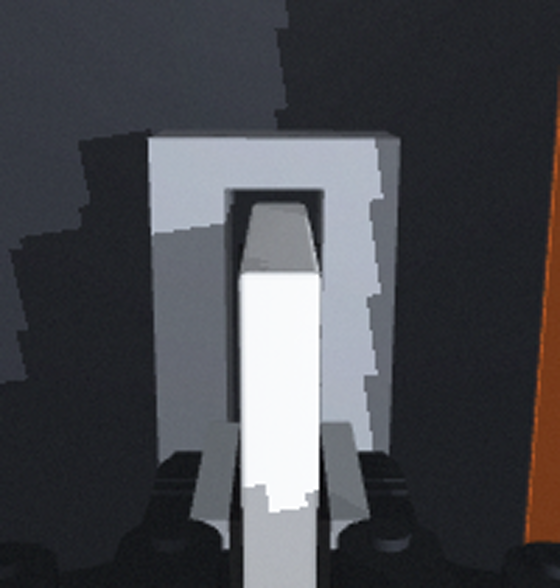

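The plate is inside the slot opening (columns 226–323) and nearly down. I'll lower it the last millimetres until contact.

Emit:
send_rows(
  steps=[
    [0, 0, 1, 0, 0, 0],
    [0, 0, 1.5, 0, 0, 0],
    [0, 0, 2, 0, 0, 0],
    [0, 0, 2.5, 0, 0, 0],
    [0, 0, 2.5, 0, 0, 0],
  ],
)

```text
clock: 13.5
tool_pos: [524.6, 43.8, 35.3]
eef_rot: [-0.247, -3.13, 0.001]
ft_force: [-3.3, 0.1, 4.9]
finger_gap: 0.113
```

Emit:
send_rows(
  steps=[
    [0, 0, 0, 0, 0, 0],
    [0, 0, 0, 0, 0, 0],
    [0, 0, 0, 0, 0, 0],
  ],
  grip=0.72,
)

```text
clock: 13.8
tool_pos: [524.5, 43.8, 34.4]
eef_rot: [-0.247, -3.13, 0.001]
ft_force: [0.2, 0.6, 0.9]
finger_gap: 0.279
```

Emit:
send_rows(
  steps=[
    [0, 0, -10, 0, 0, 0],
    [0, 0, -30, 0, 0, 0],
    [0, 0, -65, 0, 0, 0],
    [0, 0, -110, 0, 0, 0],
    [0, 0, -155, 0, 0, 0],
    [0, 0, -155, 0, 0, 0],
    [0, 0, -155, 0, 0, 0],
  ],
)

```text
clock: 14.5
tool_pos: [525.8, 44.0, 191.4]
eef_rot: [0.247, 3.13, 0.0]
ft_force: [-0.2, -0.1, -0.2]
finger_gap: 0.28
```

```bash
python3 - <<'E'
from plan import *
st=status.read_state();np.save('st13.npy',st,allow_pickle=True);print(st['tool_pos'],st['eef_rot'],st['ft_force'],st['qpos'].round(2),st['clock'])
im=eyes.get_image('wrist');cv2.imwrite('pics/w13.png',im);cv2.imwrite('pics/w13c.png',cv2.resize(im[50:310,80:380],None,fx=2.2,fy=2.2,interpolation=2))
E
```

```text
[525.77620382  43.9652742  191.37731714] [2.46919774e-01 3.12996817e+00 1.27782794e-04] [-0.18400398 -0.10256143 -0.17333154] [ 0.08  0.31 -0.    1.25 -0.    0.24] 14.5
```

View pics/w13c.png

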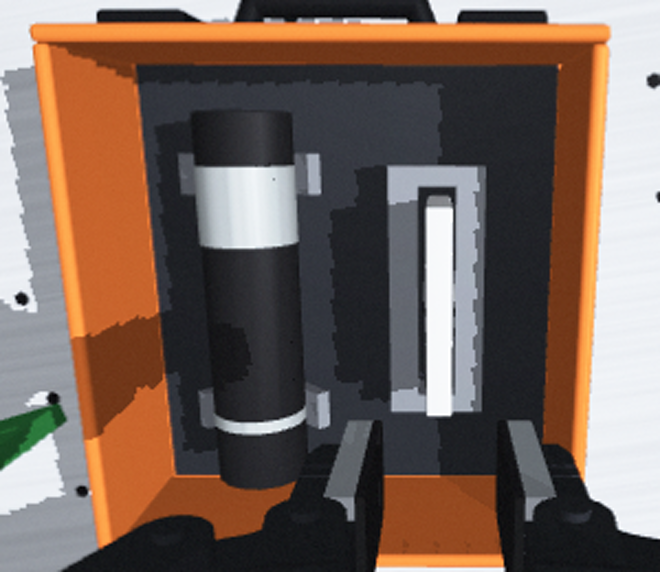

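```bash
python3 - <<'E'
from plan import *
st=np.load('st13.npy',allow_pickle=True).item();c=cam('wrist',st)
y=np.radians(-9.05);X=np.array([np.cos(y),np.sin(y)]);Y=np.array([-np.sin(y),np.cos(y)])
f=lambda px,z:np.array([(round((p[:2]-[518.4,6.3])@X,1),round((p[:2]-[518.4,6.3])@Y,1)) for p in onz(c,np.array(px)/2.2+[80,50],z)]).tolist()
print('plate top',f([[426,207],[449,207],[451,415],[427,415]],70))
print('tube ends',f([[242,111],[258,488]],60),'edges',f([[195,200],[297,200],[216,400],[304,400]],41))
cv2.imwrite('pics/s13.png',eyes.get_image('scene'));cv2.imwrite('pics/t13.png',eyes.get_image('top'))
s=cv2.imread('pics/s13.png');cv2.imwrite('pics/s13c.png',cv2.resize(s[60:260,180:380],None,fx=3,fy=3,interpolation=2))
t=cv2.imread('pics/t13.png');cv2.imwrite('pics/t13c.png',cv2.resize(t[140:290,220:350],None,fx=4,fy=4,interpolation=2))
# lid geometry from top0/t13 and scene: edge corners tri
tc=cam('top');sc=cam('scene')
E
```

```text
plate top [[-40.5, 34.3], [-40.5, 42.5], [38.9, 43.6], [38.9, 34.3]]
tube ends [[-73.9, -32.0], [75.0, -35.8]] edges [[-40.8, -58.0], [-40.8, -17.4], [43.3, -56.3], [43.3, -18.7]]
```

View pics/s13c.png

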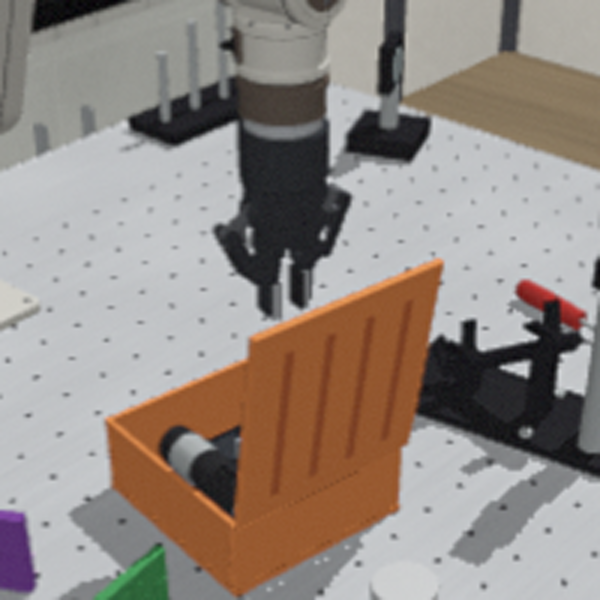

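View pics/t13c.png

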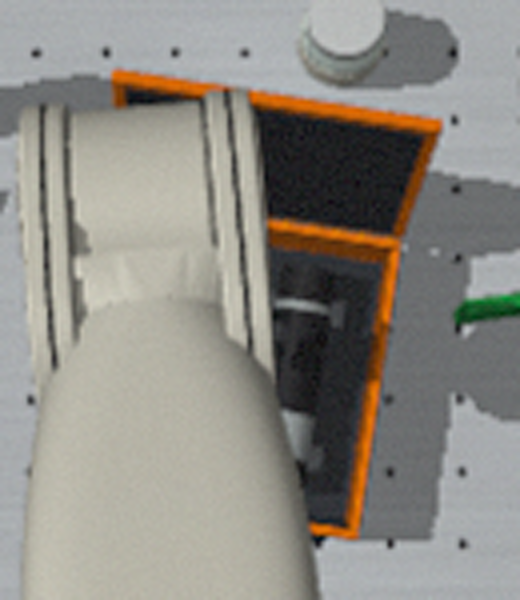

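```bash
python3 - <<'E'
from plan import *
tc=cam('top');sc=cam('scene')
y=np.radians(-9.05);X=np.array([np.cos(y),np.sin(y)]);Y=np.array([-np.sin(y),np.cos(y)])
for t,s in(((330,170.8),(263.3,173.3)),((248.8,157.8),(327.3,147.3))):
    p,g=tri(tc,t,sc,s);d=p[:2]-[518.4,6.3];print(p.round(1),round(g,1),'case',(d@X).round(1),(d@Y).round(1),'angle',np.degrees(np.arctan2(p[2]-80.5,100-d@X)))
E
```

```text
[ 633.8 -108.7  276. ] 0.9 case 132.1 -95.4 angle 99.32103200664783
[665.6  76.1 275.4] 3.5 case 134.4 92.0 angle 99.99544216592372
```

Emit:
send_rows(
  steps=[
    [0, 0, -40, 0, 0, 0],
    [0, -10, -80, 0, 0, 0],
    [0, -25, -114, 0, 0, 0],
    [-30, -38, -118, 0, 0, 0],
    [-65, -38, -118, 0, 0, 0],
    [-100, -38, -118, 0, 0, 0],
    [-130, -38, -118, 0, 0, 0],
    [-155, -38, -118, 0, 0, 0],
    [-174, -38, -118, 0, 0, 0],
    [-174, -38, -118, 0, 0, 0],
    [-174, -38, -118, 0, 0, 0],
  ],
  grip=1,
)

```text
clock: 15.75
tool_pos: [690.4, -20.9, 304.4]
eef_rot: [-0.247, -3.125, 0.001]
ft_force: [-0.9, -0.5, 0.6]
finger_gap: 0.003
```

```bash
cat > cf.py <<'E'
from plan import *
y=np.radians(-9.05);X=np.array([np.cos(y),np.sin(y)]);Y=np.array([-np.sin(y),np.cos(y)])
st=status.read_state();d=st['tool_pos'][:2]-[518.4,6.3]
print('case x,y,z',(d@X).round(1),(d@Y).round(1),st['tool_pos'][2].round(1),'rot',st['eef_rot'].round(3),'q',st['qpos'].round(2),'F',st['ft_force'].round(1),'t',round(st['clock'],2),st['finger_gap'])
E
python3 cf.py; python3 look.py scene:s14; python3 -c "
import cv2
s=cv2.imread('pics/s14.png');cv2.imwrite('pics/s14c.png',cv2.resize(s[40:260,180:400],None,fx=2.7,fy=2.7,interpolation=2))"
```

```text
case x,y,z 174.1 0.2 304.4 rot [-2.470e-01 -3.125e+00  1.000e-03] q [-0.03  0.68  0.89  1.78 -0.    0.13] F [-0.9 -0.5  0.6] t 15.75 0.0027933542283573695
```

View pics/s14c.png

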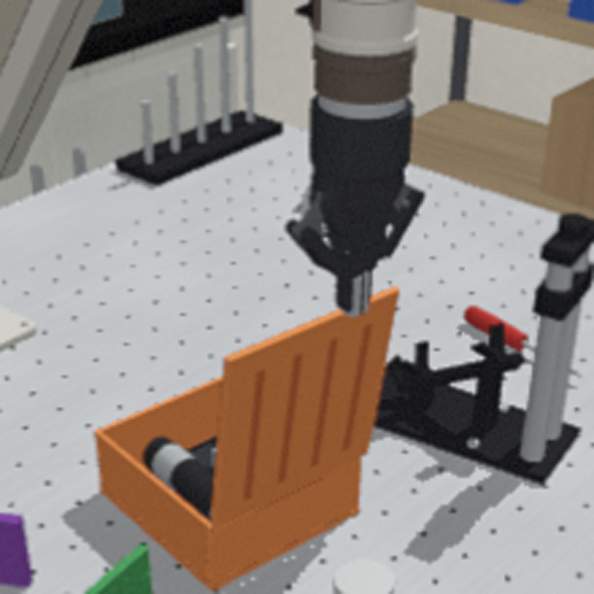

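```bash
python3 - <<'E'
import numpy as np
for t in list(range(90,-1,-6)):
    a=np.radians(t);x=111-175*np.cos(a)+8*np.sin(a);z=80.5+175*np.sin(a)+8*np.cos(a)
    print(t,round(x,1),round(z,1),'rel from (174,252):',round(174-x),round(252-z))
E
```

```text
90 119.0 255.5 rel from (174,252): 55 -4
84 100.7 255.4 rel from (174,252): 73 -3
78 82.4 253.3 rel from (174,252): 92 -1
72 64.5 249.4 rel from (174,252): 109 3
66 47.1 243.6 rel from (174,252): 127 8
60 30.4 236.1 rel from (174,252): 144 16
54 14.6 226.8 rel from (174,252): 159 25
48 -0.2 215.9 rel from (174,252): 174 36
42 -13.7 203.5 rel from (174,252): 188 48
36 -25.9 189.8 rel from (174,252): 200 62
30 -36.6 174.9 rel from (174,252): 211 77
24 -45.6 159.0 rel from (174,252): 220 93
18 -53.0 142.2 rel from (174,252): 227 110
12 -58.5 124.7 rel from (174,252): 233 127
6 -62.2 106.7 rel from (174,252): 236 145
0 -64.0 88.5 rel from (174,252): 238 164
```

Emit:
send_rows(
  steps=[
    [0, 0, 25, 0, 0, 0],
    [0, 0, 52, 0, 0, 0],
    [0, 0, 52, 0, 0, 0],
  ],
)

```text
clock: 16.1
tool_pos: [687.1, -20.6, 251.0]
eef_rot: [-0.246, -3.12, 0.002]
ft_force: [-0.8, 0.5, -1.6]
finger_gap: 0.002
```

```bash
python3 cf.py
```

```text
case x,y,z 170.9 0.0 251.0 rot [-2.46e-01 -3.12e+00  2.00e-03] q [-0.03  0.66  0.7   1.63 -0.    0.13] F [-0.8  0.5 -1.6] t 16.1 0.0022759458289042227
```

Now I'll push the lid over, from its start angle to about 66°.

Emit:
send_rows(
  steps=[
    [15, 0, 0, 0, 0, 0],
    [28, 0, -2, 0, 0, 0],
    [41, 0, -4, 0, 0, 0],
    [55, 0, -4, 0, 0, 0],
    [64, 0, -4, 0, 0, 0],
    [73, 0, -3, 0, 0, 0],
    [83, 0, -2, 0, 0, 0],
    [92, 0, -1, 0, 0, 0],
    [101, 0, 1, 0, 0, 0],
    [109, 0, 3, 0, 0, 0],
    [118, 0, 5, 0, 0, 0],
    [127, 0, 8, 0, 0, 0],
  ],
)

```text
clock: 17.3
tool_pos: [565.5, -0.8, 249.4]
eef_rot: [0.247, 3.13, -0.0]
ft_force: [1.3, 0.4, 1.9]
finger_gap: -0.0
```

```bash
python3 cf.py;python3 look.py scene:s15; python3 -c "
import cv2
s=cv2.imread('pics/s15.png');cv2.imwrite('pics/s15c.png',cv2.resize(s[40:260,180:400],None,fx=2.7,fy=2.7,interpolation=2))"
```

```text
case x,y,z 47.6 0.4 249.4 rot [ 0.247  3.13  -0.   ] q [-0.    0.37  0.22  1.43 -0.    0.16] F [1.3 0.4 1.9] t 17.3 -9.723315098697882e-05
```

View pics/s15c.png

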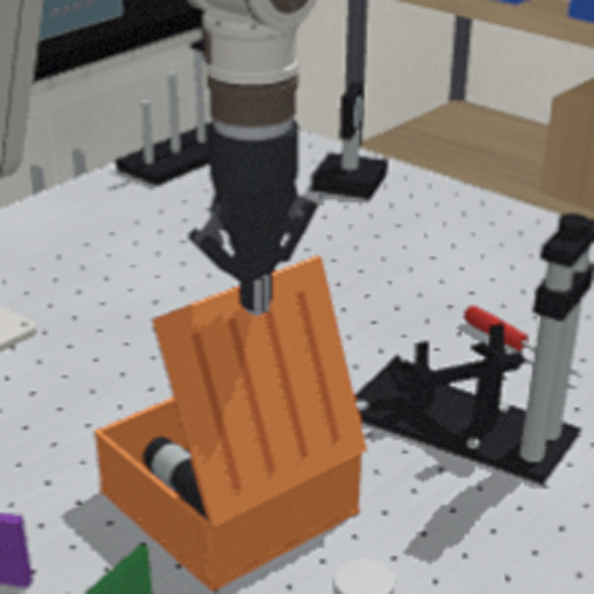

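Emit:
send_rows(
  steps=[
    [9, 0, 6, 0, 0, 0],
    [17, 0, 11, 0, 0, 0],
    [32, 0, 20, 0, 0, 0],
    [40, 0, 25, 0, 0, 0],
    [47, 0, 31, 0, 0, 0],
    [54, 0, 37, 0, 0, 0],
    [61, 0, 43, 0, 0, 0],
    [67, 0, 50, 0, 0, 0],
    [73, 0, 57, 0, 0, 0],
    [79, 0, 64, 0, 0, 0],
    [84, 0, 72, 0, 0, 0],
    [89, 0, 80, 0, 0, 0],
  ],
)

```text
clock: 18.55
tool_pos: [476.6, 13.0, 166.8]
eef_rot: [-0.247, -3.129, 0.001]
ft_force: [0.1, 0.2, 1.6]
finger_gap: -0.0
```

```bash
python3 cf.py
```

```text
case x,y,z -42.3 0.1 166.8 rot [-2.470e-01 -3.129e+00  1.000e-03] q [ 0.03  0.24 -0.17  1.16 -0.    0.18] F [0.1 0.2 1.6] t 18.55 -0.0004231929428884189
```

Emit:
send_rows(
  steps=[
    [4, 0, 8, 0, 0, 0],
    [8, 0, 16, 0, 0, 0],
    [11, 0, 25, 0, 0, 0],
    [14, 0, 33, 0, 0, 0],
    [16, 0, 41, 0, 0, 0],
    [18, 0, 49, 0, 0, 0],
    [20, 0, 57, 0, 0, 0],
    [21, 0, 64, 0, 0, 0],
    [22, 0, 70, 0, 0, 0],
    [22, 0, 74, 0, 0, 0],
    [22, 0, 76, 0, 0, 0],
    [22, 0, 76, 0, 0, 0],
  ],
)

```text
clock: 19.75
tool_pos: [455.1, 16.3, 91.3]
eef_rot: [-0.247, -3.129, 0.001]
ft_force: [-0.1, -0.3, 0.7]
finger_gap: 0.001
```

```bash
python3 cf.py;python3 look.py scene:s16; python3 -c "
import cv2
s=cv2.imread('pics/s16.png');cv2.imwrite('pics/s16c.png',cv2.resize(s[60:260,180:380],None,fx=3,fy=3,interpolation=2))"
```

```text
case x,y,z -64.1 -0.1 91.3 rot [-2.470e-01 -3.129e+00  1.000e-03] q [ 0.04  0.27 -0.34  0.96 -0.    0.19] F [-0.1 -0.3  0.7] t 19.75 0.0005588162035985817
```

View pics/s16c.png

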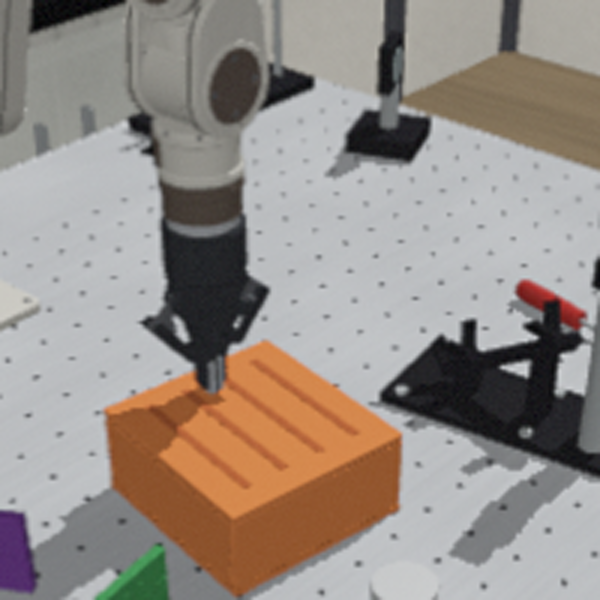

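The lid is almost shut. I'll press the last millimetres and watch the force.

Emit:
send_rows(
  steps=[
    [0, 0, 1, 0, 0, 0],
    [0, 0, 2, 0, 0, 0],
    [0, 0, 3, 0, 0, 0],
    [0, 0, 3.5, 0, 0, 0],
    [0, 0, 3.5, 0, 0, 0],
    [0, 0, 3.5, 0, 0, 0],
  ],
)

```text
clock: 20.4
tool_pos: [455.5, 16.3, 88.5]
eef_rot: [-0.247, -3.13, 0.001]
ft_force: [-1.4, -0.1, 5.8]
finger_gap: 0.0
```

Emit:
send_rows(
  steps=[
    [0, 0, 1, 0, 0, 0],
    [0, 0, 1.5, 0, 0, 0],
    [0, 0, 1.5, 0, 0, 0],
    [0, 0, 1.5, 0, 0, 0],
  ],
)

```text
clock: 20.8
tool_pos: [455.6, 16.4, 88.4]
eef_rot: [-0.247, -3.131, 0.001]
ft_force: [-5.7, 0.5, 15.3]
finger_gap: 0.001
```

```bash
python3 cf.py
```

```text
case x,y,z -63.6 0.1 88.4 rot [-2.470e-01 -3.131e+00  1.000e-03] q [ 0.04  0.27 -0.35  0.95 -0.    0.19] F [-5.7  0.5 15.3] t 20.8 0.0012365162736563352
```

The force rises to 15 N with no further travel, so the lid is on its stop. I'll retreat upward and toward the base.

Emit:
send_rows(
  steps=[
    [0, 0, -15, 0, 0, 0],
    [0, 0, -50, 0, 0, 0],
    [10, 0, -95, 0, 0, 0],
    [40, 0, -140, 0, 0, 0],
    [70, 0, -170, 0, 0, 0],
    [70, 0, -170, 0, 0, 0],
    [70, 0, -170, 0, 0, 0],
  ],
)

```text
clock: 21.5
tool_pos: [387.0, 27.5, 257.3]
eef_rot: [0.246, 3.131, -0.0]
ft_force: [0.6, 0.1, -0.6]
finger_gap: 0.001
```

```bash
python3 cf.py;python3 look.py scene:s17 top:t17 wrist:w17; python3 -c "
import cv2,numpy as np
s=cv2.imread('pics/s17.png');t=cv2.imread('pics/t17.png')
cv2.imwrite('pics/s17c.png',cv2.resize(s[130:330,60:360],None,fx=2.6,fy=2.6,interpolation=2))
cv2.imwrite('pics/m17.png',np.hstack([cv2.resize(cv2.imread('pics/w17.png'),(400,300)),cv2.resize(t,(400,300))]))"
```

```text
case x,y,z -133.1 0.3 257.3 rot [ 0.246  3.131 -0.   ] q [ 0.07  0.01 -0.2   1.37 -0.    0.23] F [ 0.6  0.1 -0.6] t 21.5 0.0006195976263924372
```

View pics/s17c.png

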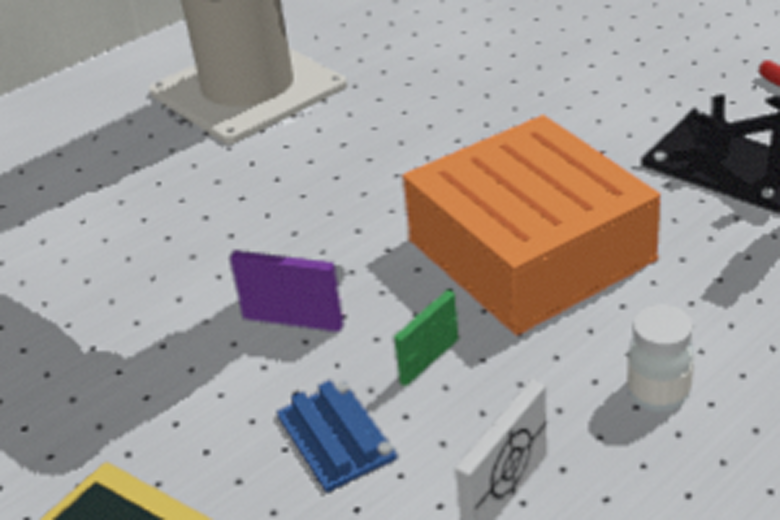

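View pics/m17.png

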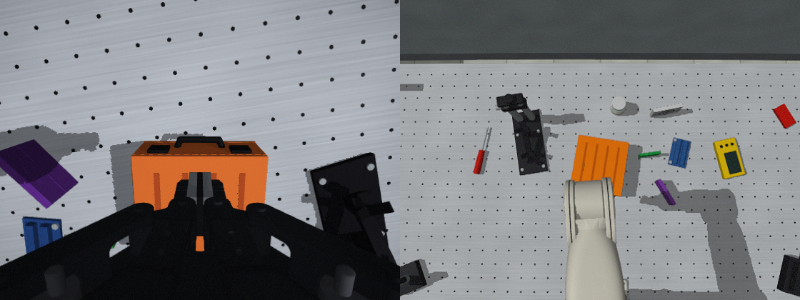

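The lid lies flush on the rim, and the jar, meter and screwdriver haven't moved. I'm handing in.

```bash
python3 -c "
from workcell import hand_in,status
print(hand_in(),status.read_state()['clock'])"
```

```text
the job is handed in; nothing more can be done
the job is handed in; nothing more can be done
```

The laser tube and the small white plate are packed, the lid is closed, and the job was handed in at about 21.7 s of the 72 s allowed. No verdict is reported, so the figures below are my own last checks.

- **Tube:** I lowered it into the V-blocks until contact (about 8 N) and let go. A wrist picture then put its centre within about 1 mm of the seat.
- **Plate:** I lowered it into the slot until contact (about 5 N) and let go. Its top measured 79.4 mm long when taken at seated height, centred within about 1 mm of the seat.
- **Lid:** I pushed it along its arc at roughly 1 rad/s. The fingertips stopped at 88.4–88.5 mm, which matches the closed outer face, and the force then rose to 15 N with no further travel. The last pictures show it flush, with the arm clear and the meter, jar and screwdriver where they were.

**Disagreements:**
- The overhead view put the case about 3 mm off from the wrist view. I used the wrist figure, because its measured case and slot sizes matched the given ones.
- When I opened the fingers after seating the tube, the sideways force rose to about 30 N and the tool was pushed 8.5 mm. A finger probably touched the case wall. The next pictures showed the tube still in place.
- In the picture taken after the plate was placed, one hand-picked point at the tube's front end read 5 mm across from the seat line. The tube's side edges in the same picture agreed with its seat to within about 1 mm.

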